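# Gauge a cheese block against the flip stop

### The job

Get the cheese block ready for portioning: flip the fence's stop fully down, then bring the block flat on the board and flush along the fence against the stop's screw, pushing the stop's slack out until it is firm against its locked collar, and hold it there for about half a second with a light push (roughly 5 to 10 newtons). Then flip the stop right up out of the way, leaving block and stop in place, and let go of everything. Never ram the block against the stop, and leave the other things on the board and counter alone.

Things in the scene. Friction and masses are not known exactly. Their poses are not given: they have to be found in the camera images.
- board: Fixed white plastic portioning board, 300 (x) x 500 (y) x 20 mm, origin under its centre; its x points away from the robot (give or take a small yaw), its y runs along the fence. A straight aluminium fence 22 mm thick and 18 mm high (its top is 38 mm above the counter) stands on it along y, centred at board x = +60 mm; the work goes on its near side.
- fence_face (a point): Point on the fence's near face at mid length, at the height of the board's top (20 mm above the counter), at board x = +49 mm; axes as the board's. The block's long side must finally lie on this face.
- flip_stop: Dark steel carriage of the flip stop, 26 x 44 mm, 31 mm high, on top of the fence toward its +y end, axes as the board's; origin at the centre of its underside. It carries the leaf. It slides along the fence with 3 to 20 mm of slack (not measured; about 1.5 N) until it meets a small collar locked on the fence on its +y side. Must never take over 22 N from the block.
- hinge (a point): Centre of the hinge pin, along y, 22 mm above the carriage's underside (60 mm above the counter). With the leaf down, its 16 mm wide arm reaches from here 49 mm towards the robot, over the fence; a leg (12 x 16 mm) at 41 mm from the pin hangs to 8 mm above the board; a 12 mm wide post at 45 mm rises to the grip.
- stop_leaf (a joint): Angle of the steel leaf on its hinge, rad: 0 = down (hard stop), 1.75 = fully up and tipped back over the fence (hard stop). It grows as the leaf swings from the near side up and over toward +x (a positive turn about y). Stiff hinge: it stays where left and takes about 2 to 3 N at the grip to move.
- grip (a point): Centre of the leaf's black grip bar, a round bar along y, 26 mm long, 16 mm thick, across the top of the post. With the leaf down it is 45 mm nearer the robot than the hinge pin and 45 mm above it (64 mm from the pin). It can be pinched by its two ends, along y, and turns between the fingers as the leaf swings. Axes: the leaf's own.
- stop_tip (a point): Centre of the flat end (12 mm across) of the steel stop screw, which sticks out 22 mm from the leg's -y side (30 mm from the leaf's middle). Leaf down: 41 mm nearer the robot than the hinge, 20 mm above the board. Axes: the leaf's own, y along the fence. It shifts along y only with the carriage. The block comes from the -y side.
- cheese: The larger cheese block, rigid, 60 (x) x 110 (y) x 50 (z) mm, 0.25 to 0.5 kg, origin at the centre of its underside, lying on the board toward its -y end, skewed, off the fence. Finally its origin is 30 mm from the fence face and 55 mm from the stop tip along y. It stands 32 mm above the fence's top, so it can be gripped across its 60 mm width above the fence.
- offcut: Small cheese off-cut, 50 x 30 x 42 mm, loose on the board's near +y corner; to be left alone. Origin under its centre.
- spreader: Serving spoon 180 mm long, loose on the board behind the fence; to be left alone.
- ketchup: Squeeze bottle 60 mm wide, 190 mm high, on the counter right of the board (-y); to be left alone.
- mustard: Squeeze bottle 60 mm wide, 170 mm high, on the counter right of the board (-y); to be left alone.
- plates: Stack of plates 230 mm wide, 45 mm high, left of the board; to be left alone.
- mug: White mug 80 mm wide, 90 mm high, on the counter beyond the board at its left (+y); to be left alone.
Not all that is in view belongs to the job. What is shaped like the cheese but green is not meant.

How it is judged:
By the outcome, as a careful person would: the job done as asked, in the order asked, and still so for the second after the job is handed in, with the robot touching nothing.
It also fails if it takes over 72 s, if anything falls off the work surface, if the arm or the gripper's body presses on something with over 40 N, if the wrist force passes 120 N, or if a joint passes its speed limit or range.

### The arm

A 6-joint arm with a two-finger parallel gripper is mounted at the origin on the work surface. World frame = base frame: x ahead of the robot, y to its left, z up, the work surface at z = 0. Lengths are in m, angles in rad, forces in N, time in s.
With the tool pointing down it reaches from about 0.325 to 0.775 m from the base axis. Payload 5.5 kg.
Tool frame: the origin (TCP) lies on the front face of the gripper's body, between the roots of the fingers; the fingertips stand 73 mm ahead of it and the grasp point (between the pads) lies 54 mm ahead of it (env.tcp_to_tips is the distance from the TCP to the fingertips, in m); y points along the fingers, z is the direction in which the jaws open and shut, and the axes are right-handed (so a half turn about y gives the same grasp; the last joint's range is limited). The gripper opens to 85 mm and grips with 20 to 120 N. Pads are 22 mm wide; open, the fingers measure 114 mm over their backs; the gripper's body (76 mm by 85 mm) begins 54 mm behind the grasp point. The pads swing forward as they close: fully open they stand 13 mm farther back than shut.
Start: joints at [-1.197, 0.091, 1.231, -0, 1.82, -0.057], TCP at [0.251, -0.545, 0.304] pointing down, gripper open.
Joint ranges: [-2.87, 2.87], [-0.86, 2.18], [0.17, 2.46], [-1.51, 4.65], [0.06, 2.69], [-2.65, 2.65]. Speed limits (rad/s): [2.57, 2.57, 3.01, 3.14, 3.14, 3.14].

### API

Orientations are given as a unit quaternion [x, y, z, w].
In Python, from cell import monitor, get_image, camera_info, env gives the robot as it stands.
- The arm moves only by the tool apply_moves, never from a script. Its argument "rows" is a list that holds one entry, the list of rows, each a list of 6 numbers: the shift along the tool's x, y, z in m, then the turn, a rotation vector about the tool's x, y, z in degrees. A call has 1 to 5 rows; each row shifts and turns the commanded pose from where the row before left it, along the tool's axes as they then stand; what a row does not reach is not made up. A row lasts 1/10 s, in which the tool goes at most 50 mm and 8.59 degrees, less where a joint would pass 70% of its speed; a pose out of reach is approached as far as the arm can. A call is refused whole if a number of a shift passes 0.05 or a number of a turn 8.59, either way. A call with a gripper value outside its range is refused whole. "gripper" is the opening, from 0 (shut) to 1 (fully open), set as the call begins (left out, the last holds). The fingers move at their own pace and stop on an object; the grip force is fixed at half the most. Time passes only in rows, so rows that do not move let the fingers close. It gives the time, the measured TCP pose, the force and the opening at its end, in the units of the state.
- monitor.read_state(): the state, without advancing time (a new reading comes with each control period).
- get_image(name): name is "scene" or "top"; returns (picture, depth): 384x512x3 uint8, red, green, blue; 384x512 float32, m along the optical axis (not along the pixel's ray), 0 where there is no reading.
- camera_info(name): a dict with "fx", "fy", "cx", "cy" (pixels), "dist_coeffs" ([k1, k2, p1, p2, k3] as OpenCV has them; the pictures are not rectified), "world_from_camera" (4x4, takes a point from camera to world coordinates). Camera axes: x right, y up, looking along -z (the intrinsics and any distortion apply to the point x, -y, -z); pixel columns grow to the right and rows downward; lengths in m; the calibration is good to about 2 mm. A picture is of the moment at which its call begins. camera_info takes no time and is no camera call.
- env.close_job(): hands the job in, once; it reports no verdict.
The state is a dict: "time_s": time; "joints": joint angles; "qd": joint speeds; "joint_efforts": joint torques, N m; "tcp_pos": TCP position; "eef_rot": TCP orientation; "contact_force": force on the tool from outside, world axes, zero at the start; "ft_torque": the same for the moment, N m; "gripper_width": opening from 0.0 (shut) to 1.0 (fully open).
Only numpy, scipy, OpenCV 4.12 (cv2) and the standard library are available. Lean on these libraries where they do the work, as an engineer would, in place of code of your own. Each camera call takes 0.05 s, during which the arm holds its last target. There are 200 camera calls.

## Working session

There is one attempt and no reset: what is moved stays moved. The work goes in short steps, Python scripts to look and compute and a tool call to move; the robot and the scene stay as the last step left them, time stands still between calls to the robot, and variables do not carry over. Pictures are saved under pics/ and viewed, about 8 in all and at most 12, crops included, and the job is handed in when it is done.

Besides the shell and the picture viewer there is one more tool, called after "Emit:" by a JSON object that holds its "fn" and its "kwargs". apply_moves: Moves the arm, as the interface text tells. Its arguments: {"type":"object","properties":{"rows":{"type":"array","items":{"type":"array","items":{"type":"array","items":{"type":"number"}}}},"gripper":{"type":"number"}},"required":["rows"]}

```bash
ls; mkdir -p pics
python3 - <<'E'
from cell import monitor,get_image,camera_info,env
import cv2,numpy as np
for n in("scene","top"):
    p,d=get_image(n); cv2.imwrite(f"pics/{n}0.png",cv2.cvtColor(p,cv2.COLOR_RGB2BGR)); np.savez(f"pics/{n}0.npz",p=p,d=d)
    c=camera_info(n); print({k:np.round(v,4).tolist() for k,v in c.items()})
print(monitor.read_state(),env.tcp_to_tips)
E
```

```text
pics
{'fx': 392.2305, 'fy': 392.2305, 'cx': 250.4643, 'cy': 190.7936, 'dist_coeffs': [0.0038, 0.0, 0.0, 0.0, 0.0], 'world_from_camera': [[-0.4396, -0.6148, 0.6548, 1.2164], [0.898, -0.2874, 0.333, 0.4672], [-0.0165, 0.7344, 0.6785, 0.8841], [0.0, 0.0, 0.0, 1.0]]}
{'fx': 427.0507, 'fy': 427.0507, 'cx': 255.2056, 'cy': 186.1019, 'dist_coeffs': [-0.1283, 0.0, 0.0, 0.0, 0.0], 'world_from_camera': [[0.0044, 0.987, -0.1608, 0.234], [-0.9999, 0.0029, -0.0097, 0.0567], [-0.0092, 0.1608, 0.9869, 1.5248], [0.0, 0.0, 0.0, 1.0]]}
{'time_s': 0.1, 'joints': array([-1.19669466e+00,  9.17730449e-02,  1.23178314e+00, -2.49942079e-05,
        1.81981452e+00, -5.66722622e-02]), 'qd': array([ 5.81512300e-04, -1.02114251e-03, -4.16031422e-03,  7.28450142e-05,
        5.69559890e-05, -9.51976824e-05]), 'joint_efforts': array([ 3.29142276e-03, -4.60217464e+01, -4.19218218e+01, -5.39943812e-06,
        1.05985263e-02,  1.49558292e-05]), 'tcp_pos': array([ 0.25050268, -0.54505637,  0.30286015]), 'eef_rot': array([-0.15123236,  0.69138778, -0.69014901,  0.15101673]), 'contact_force': array([ 0.42265768, -0.38594211, -0.43066512]), 'ft_torque': array([-0.01502599, -0.00974769,  0.02022281]), 'gripper_width': 1.001292503963491} 0.0726
```

View pics/scene0.png

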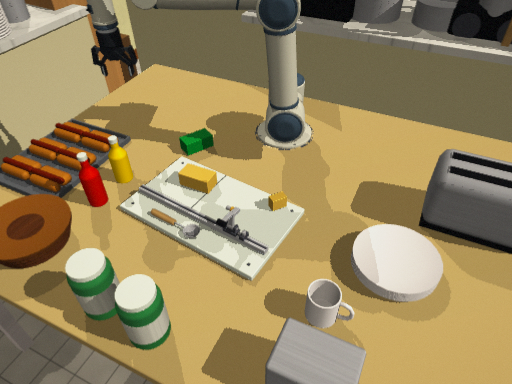

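View pics/top0.png

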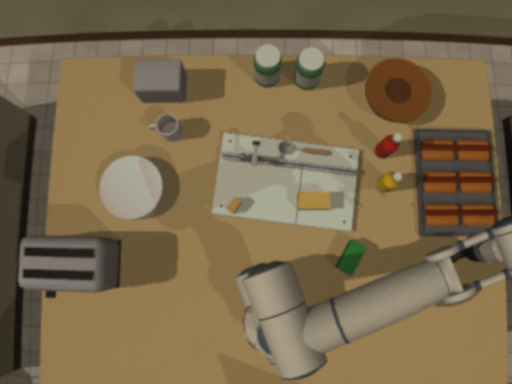

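Run:
```python
from cell import monitor
from scipy.spatial.transform import Rotation as R
print(R.from_quat(monitor.read_state()['eef_rot']).as_matrix().round(3))
```

```text
[[-0.909 -0.001  0.418]
 [-0.418  0.002 -0.909]
 [-0.    -1.    -0.002]]
```

The scene view shows the board with the cheese at (197,178), offcut (278,200) and carriage near (230,218). In the top view the cheese is at (314,201), the carriage near (254,160) and the black grip at (256,143), so the leaf is up and tipped back. The green decoy is off the board.

```bash
cat > h.py <<'E'
import cv2,numpy as np
from cell import monitor,get_image,camera_info,env
from scipy.spatial.transform import Rotation as R
def rays(n,uv):
    c=camera_info(n);K=np.array([[c['fx'],0,c['cx']],[0,c['fy'],c['cy']],[0,0,1]])
    q=cv2.undistortPoints(np.float64(uv).reshape(-1,1,2),K,np.array(c['dist_coeffs'])).reshape(-1,2)
    T=np.array(c['world_from_camera']);d=np.c_[q[:,0],-q[:,1],-np.ones(len(q))]@T[:3,:3].T
    return T[:3,3],d
def plane(n,uv,z):
    o,d=rays(n,uv);return o+d*((z-o[2])/d[:,2])[:,None]
def cloud(n,d):
    v,u=np.mgrid[:384,:512];o,r=rays(n,np.c_[u.ravel(),v.ravel()]);return (o+r*d.reshape(-1,1)).reshape(384,512,3)
def shot(n):
    return get_image(n)
def save(name,p,box=None,k=1):
    if box: x0,y0,x1,y1=box;p=p[y0:y1,x0:x1]
    cv2.imwrite(name,cv2.cvtColor(cv2.resize(p,None,fx=k,fy=k,interpolation=cv2.INTER_CUBIC),cv2.COLOR_RGB2BGR))
def big(m):
    cs,_=cv2.findContours(m.astype(np.uint8),cv2.RETR_EXTERNAL,cv2.CHAIN_APPROX_NONE);return max(cs,key=cv2.contourArea)
E
python3 - <<'E'
from h import *
for n in("top","scene"):
    f=np.load(f"pics/{n}0.npz");p,d=f['p'],f['d'];hsv=cv2.cvtColor(p,cv2.COLOR_RGB2HSV);P=cloud(n,d)
    print(n,'table z',np.median(P[...,2]))
    # cheese: yellow, top faces
    m=(hsv[...,1]>120)&(hsv[...,0]>15)&(hsv[...,0]<32)&(P[...,2]>.03)&(P[...,0]>.3)&(P[...,0]<.8)&(abs(P[...,1])<.32)
    nn,l,s,c=cv2.connectedComponentsWithStats(m.astype(np.uint8))
    for i in range(1,nn):
        if s[i,4]<20: continue
        q=P[l==i]; top=np.percentile(q[:,2],80); w=(l==i)&(P[...,2]>top-.006)
        if w.sum()<10: continue
        k=big(w).reshape(-1,2).astype(float); r=cv2.minAreaRect((plane(n,k,top)[:,:2]*1000).astype(np.float32))
        print('yellow',s[i].tolist(),'top',top.round(4),'rect',np.round(r[0],1),np.round(r[1],1),round(r[2],1))
    # board
    m=(hsv[...,1]<60)&(hsv[...,2]>110)&(abs(P[...,2]-.02)<.008)&(P[...,0]>.3)&(P[...,0]<.85)&(abs(P[...,1])<.4)
    nb=m.sum()
    b=cv2.morphologyEx(m.astype(np.uint8),cv2.MORPH_CLOSE,np.ones((15,15)))
    k=big(b).reshape(-1,2).astype(float)
    r=cv2.minAreaRect((plane(n,k,.02)[:,:2]*1000).astype(np.float32));print('board',nb,r)
    # elevated stuff (fence,carriage,leaf)
    e=(P[...,2]>.055)&(P[...,2]<.16)&(P[...,0]>.5)&(P[...,0]<.75)&(P[...,1]>-.1)&(P[...,1]<.25)&(hsv[...,1]<100)
    q=P[e]; print('elev',len(q)); 
    if len(q): print(np.c_[np.argwhere(e)[:,::-1],(q*1000).round()].astype(int)[::max(1,len(q)//40)].tolist())
    save(f"pics/{n}c.png",p,(190,110,380,250) if n=='top' else (110,140,320,280),4 if n=='top' else 3.8)
E
```

```text
top table z 3.8378590105359045e-05
yellow [305, 149, 22, 5, 44] top 0.0426 rect [ 601.6 -159.5] [43.4  8.1] 83.8
yellow [298, 192, 32, 17, 535] top 0.0718 rect [ 423.1 -131.3] [ 55.4 104.3] 0.1
yellow [228, 198, 13, 14, 103] top 0.0641 rect [406.8 144.4] [27.1 44.8] 53.7
board 8931 ((498.9617919921875, -39.346221923828125), (497.87078857421875, 298.4071350097656), 82.79490661621094)
elev 185
[[253, 141, 620, 79, 114], [257, 141, 622, 65, 106], [256, 142, 616, 69, 114], [260, 142, 616, 55, 114], [256, 143, 612, 68, 118], [260, 143, 615, 55, 104], [256, 144, 608, 68, 118], [253, 145, 607, 79, 109], [257, 145, 607, 65, 110], [255, 146, 604, 72, 107], [255, 147, 599, 72, 111], [255, 148, 595, 72, 114], [255, 149, 593, 72, 108], [255, 150, 589, 72, 111], [255, 151, 586, 72, 108], [256, 152, 582, 68, 111], [243, 154, 588, 115, 57], [256, 154, 576, 68, 106], [251, 155, 581, 86, 71], [256, 155, 571, 68, 113], [244, 156, 579, 111, 63], [252, 156, 579, 83, 64], [256, 156, 570, 68, 102], [260, 156, 578, 55, 67], [250, 157, 575, 90, 66], [254, 157, 566, 75, 106], [258, 157, 576, 62, 63], [249, 1
[... 1248 characters left out ...]
, 74, 111], [224, 217, 594, 69, 111], [232, 217, 576, 83, 99], [225, 218, 597, 73, 111], [233, 218, 571, 83, 91], [223, 219, 603, 71, 112], [231, 219, 576, 79, 90], [221, 220, 612, 69, 116], [229, 220, 577, 73, 84], [218, 221, 619, 64, 117], [226, 221, 601, 78, 106], [234, 221, 569, 84, 78], [223, 222, 619, 80, 120], [231, 222, 578, 80, 80], [222, 223, 619, 77, 115], [230, 223, 578, 76, 74], [223, 224, 621, 80, 114], [231, 224, 579, 80, 73], [223, 225, 623, 82, 113], [231, 225, 579, 80, 69], [224, 226, 620, 82, 106], [232, 226, 580, 83, 66], [230, 227, 581, 77, 61], [230, 228, 581, 77, 57], [232, 229, 584, 85, 59], [243, 230, 578, 116, 64], [242, 232, 586, 117, 64], [242, 234, 587, 118, 57]]
```

View pics/topc.png

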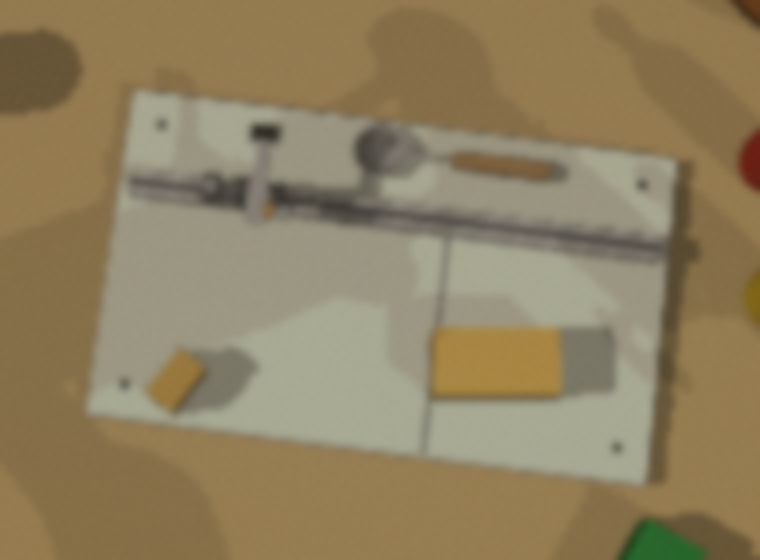

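View pics/scenec.png

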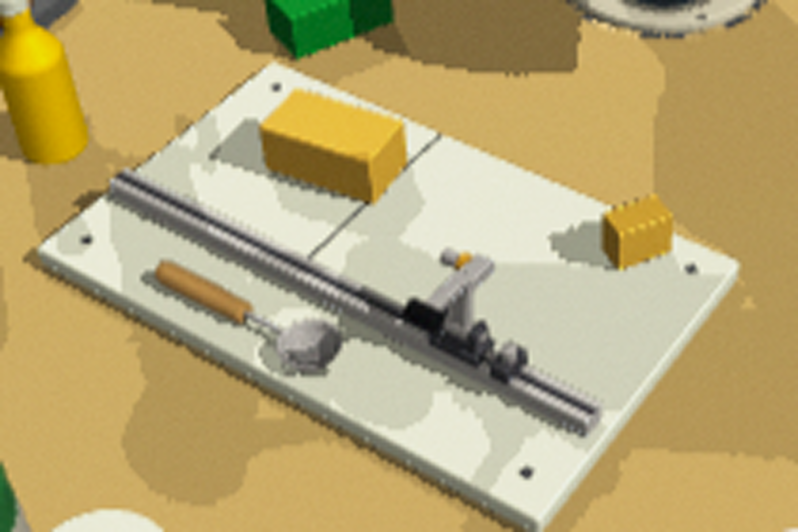

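The crops show the leaf tipped back. The black grip is at crop pixel (264,131) in the top view, and the block is skewed about 7° to the fence. Next I triangulate the grip and set up the board frame.

Run:
```python
from h import *
O=[];D=[]
for n,bx in(("top",(246,136,266,150)),("scene",(206,206,234,228))):
    f=np.load(f"pics/{n}0.npz");p=f['p'];x0,y0,x1,y1=bx
    g=p[y0:y1,x0:x1].max(2); P=cloud(n,f['d'])[y0:y1,x0:x1]
    m=(g<60)&(P[...,2]>.08)
    yy,xx=np.nonzero(m);w=1
    uv=[xx.mean()+x0,yy.mean()+y0];print(n,m.sum(),uv,xx.min()+x0,xx.max()+x0,yy.min()+y0,yy.max()+y0)
    o,d=rays(n,[uv]);O.append(o);D.append(d[0]/np.linalg.norm(d[0]))
    # fence edge: points z in .032-.045 
    C=cloud(n,f['d']);a=np.radians(-7.25);ex=np.array([np.cos(a),np.sin(a)]);ey=np.array([-ex[1],ex[0]])
    b=(C[...,:2]-[.5014,-.0375]);X=b@ex;Y=b@ey
    s=(abs(X-.06)<.03)&(C[...,2]>.033)&(C[...,2]<.043)&(abs(Y)<.23);print('fence X',X[s].mean(),s.sum(),np.polyfit(Y[s],X[s],1))
A=np.c_[D[0],-D[1]];t=np.linalg.lstsq(A,O[1]-O[0],rcond=None)[0]
p0=O[0]+t[0]*D[0];p1=O[1]+t[1]*D[1];g=(p0+p1)/2;print('grip',p0,p1)
print('grip board',(g[:2]-[.5014,-.0375])@np.c_[ex,ey],g[2]-.06)
```

```text
top 7 [np.float64(255.71428571428572), np.float64(142.42857142857142)] 254 257 142 143
fence X 0.056994950583717355 596 [-0.00237432  0.05694294]
scene 52 [np.float64(221.17307692307693), np.float64(222.55769230769232)] 216 226 219 226
fence X 0.05996044215314396 777 [0.00521357 0.05998316]
grip [0.61578633 0.06954852 0.1100093 ] [0.61496618 0.07119735 0.10980301]
grip board [0.09945155 0.12139417] 0.04990615317145791
```

```bash
cat >> h.py <<'E'
C0=np.array([.5014,-.0375]);a=np.radians(-7.25);EX=np.array([np.cos(a),np.sin(a)]);EY=np.array([-EX[1],EX[0]])
def b2w(x,y,z): return np.r_[C0+x*EX+y*EY,z]
def w2b(p): return np.r_[(np.array(p)[:2]-C0)@np.c_[EX,EY],p[2]]
def Rdown(yaw):  # tool z heading yaw(deg), tool y down
    z=np.array([np.cos(np.radians(yaw)),np.sin(np.radians(yaw)),0]);y=np.array([0,0,-1.]);return np.c_[np.cross(y,z),y,z]
def plan(p,yaw,nr,pos=None,Rc=None):
    s=monitor.read_state();pos=np.array(s['tcp_pos'] if pos is None else pos);Rc=R.from_quat(s['eef_rot']).as_matrix() if Rc is None else Rc
    rv=R.from_matrix(Rc.T@Rdown(yaw)).as_rotvec();rows=[]
    for i in range(nr):
        d=Rc.T@(np.array(p)-pos)/(nr-i);k=min(1,np.radians(8.4)/max(1e-9,np.linalg.norm(rv)));st=rv*k
        rows.append([*np.round(d,4).tolist(),*np.round(np.degrees(st),2).tolist()]);pos=pos+Rc@np.array(rows[-1][:3]);Rc=Rc@R.from_rotvec(np.radians(rows[-1][3:])).as_matrix()
        rv=R.from_matrix(Rc.T@Rdown(yaw)).as_rotvec()
    for i in range(0,nr,5):print(rows[i:i+5])
    print('end',pos,w2b(pos))
def st():
    s=monitor.read_state();print(s['time_s'],'tcp',np.round(s['tcp_pos'],4),'board',w2b(s['tcp_pos']).round(4),'F',np.round(s['contact_force'],2),'Fb',np.r_[np.array(s['contact_force'])[:2]@np.c_[EX,EY]].round(2),'g',round(s['gripper_width'],3),'J',np.round(s['joints'],2));print('axes',R.from_quat(s['eef_rot']).as_matrix().round(3).tolist())
E
python3 -c "
from h import *
g=b2w(.0995,.1214,.25);print(g)
plan(g,-97.25,16)"
```

```text
[0.61542505 0.0703726  0.25      ]
[[-0.0368, 0.0034, -0.0254, 0.03, 8.4, 0.01], [-0.0327, 0.0033, -0.0305, 0.03, 8.4, 0.0], [-0.0279, 0.0033, -0.035, 0.02, 8.4, 0.01], [-0.0225, 0.0033, -0.0387, 0.02, 6.73, 0.0], [-0.0178, 0.0033, -0.041, 0.0, 0.0, 0.0]]
[[-0.0178, 0.0033, -0.041, 0.0, 0.0, 0.0], [-0.0178, 0.0033, -0.041, 0.0, 0.0, 0.0], [-0.0177, 0.0033, -0.041, 0.0, 0.0, 0.0], [-0.0178, 0.0033, -0.041, 0.0, 0.0, 0.0], [-0.0177, 0.0033, -0.0411, 0.0, 0.0, 0.0]]
[[-0.0178, 0.0033, -0.041, 0.0, 0.0, 0.0], [-0.0177, 0.0033, -0.0411, 0.0, 0.0, 0.0], [-0.0178, 0.0033, -0.041, 0.0, 0.0, 0.0], [-0.0177, 0.0033, -0.0411, 0.0, 0.0, 0.0], [-0.0178, 0.0033, -0.041, 0.0, 0.0, 0.0]]
[[-0.0177, 0.0034, -0.0411, 0.0, 0.0, 0.0]]
end [0.61538073 0.07041352 0.24998105] [0.09945087 0.121435   0.24998105]
```

Emit:
{"fn": "apply_moves", "kwargs": {"rows": [[[-0.0368,0.0034,-0.0254,0,8.4,0],[-0.0327,0.0033,-0.0305,0,8.4,0],[-0.028,0.0033,-0.035,0,8.4,0],[-0.0225,0.0033,-0.0387,0,6.75,0],[-0.0178,0.0033,-0.041,0,0,0]]], "gripper": 0.6}}

```text
time_s: 0.6
tcp_pos: [0.3653, -0.3512, 0.2866]
eef_rot: [0.046, 0.706, -0.705, -0.046]
contact_force: [1.2, 0.0, -0.3]
gripper_width: 0.597
```

Emit:
{"fn": "apply_moves", "kwargs": {"rows": [[[-0.0178,0.0033,-0.041,0,0,0],[-0.0178,0.0033,-0.041,0,0,0],[-0.0178,0.0033,-0.041,0,0,0],[-0.0178,0.0033,-0.041,0,0,0],[-0.0178,0.0033,-0.041,0,0,0]]]}}

```text
time_s: 1.1
tcp_pos: [0.4796, -0.159, 0.2703]
eef_rot: [0.045, 0.706, -0.706, -0.045]
contact_force: [0.3, -0.5, -0.5]
gripper_width: 0.605
```

Emit:
{"fn": "apply_moves", "kwargs": {"rows": [[[-0.0178,0.0033,-0.041,0,0,0],[-0.0178,0.0033,-0.041,0,0,0],[-0.0178,0.0033,-0.041,0,0,0],[-0.0178,0.0033,-0.041,0,0,0],[-0.0178,0.0033,-0.041,0,0,0]]]}}

```text
time_s: 1.6
tcp_pos: [0.5938, 0.0331, 0.2536]
eef_rot: [-0.045, -0.706, 0.706, 0.045]
contact_force: [0.3, -0.4, 0.8]
gripper_width: 0.602
```

Emit:
{"fn": "apply_moves", "kwargs": {"rows": [[[-0.0175,0.0033,-0.041,0,0,0],[0,0,0,0,0,0],[0,0,0,0,0,0]]]}}

```text
time_s: 1.9
tcp_pos: [0.6158, 0.0707, 0.2495]
eef_rot: [-0.043, -0.705, 0.706, 0.045]
contact_force: [0.2, -0.5, 0.7]
gripper_width: 0.593
```

```bash
python3 -c "
from h import *
st()
plan(b2w(.0995,.1214,.19),-97.25,3)
p,d=shot('top');save('pics/t1.png',p,(200,100,330,200),3)
q,d=shot('scene');save('pics/s1.png',q,(170,120,300,260),3)
a=cv2.imread('pics/t1.png');b=cv2.imread('pics/s1.png');a=cv2.copyMakeBorder(a,0,b.shape[0]-a.shape[0],0,0,0);cv2.imwrite('pics/c1.png',np.hstack([a,b]))
"
```

```text
1.9 tcp [0.6158 0.0707 0.2495] board [0.0998 0.1217 0.2495] F [ 0.24 -0.45  0.74] Fb [ 0.29 -0.42] g 0.593 J [ 0.06  0.14  1.27 -0.    1.73  1.76]
axes [[-0.992, -0.003, -0.125], [0.125, -0.001, -0.992], [0.002, -1.0, 0.001]]
[[0.0001, 0.0199, 0.0001, -0.05, 0.09, 0.14], [0.0001, 0.0198, 0.0001, -0.0, 0.0, 0.0], [0.0001, 0.0198, 0.0001, -0.0, 0.0, 0.0]]
end [0.61539863 0.07038896 0.19004965] [0.09947173 0.12141289 0.19004965]
```

View pics/c1.png

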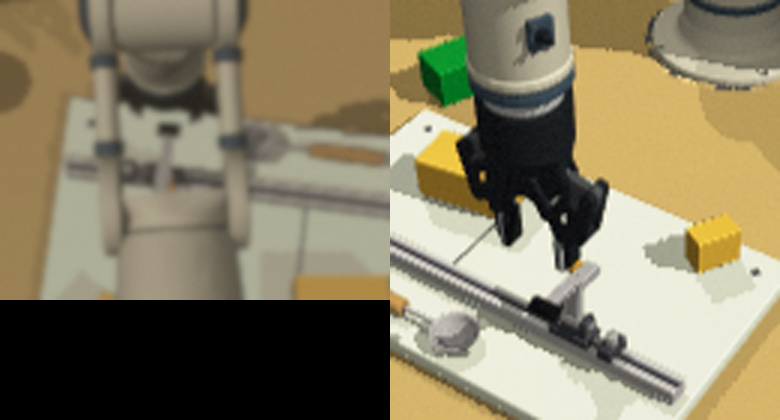

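The view shows the open fingers straddling the black grip (right crop, fingers at (508,240) and (567,260), grip at (545,305)), so I descend and pinch.

Emit:
{"fn": "apply_moves", "kwargs": {"rows": [[[0.0003,0.022,0.0003,0,0.1,0.1],[0,0.022,0,0,0,0],[0,0.022,0,0,0,0],[0,0.014,0,0,0,0],[0,0,0,0,0,0]]]}}

```text
time_s: 2.5
tcp_pos: [0.6144, 0.0683, 0.1687]
eef_rot: [-0.045, -0.705, 0.706, 0.047]
contact_force: [-0.1, 0.2, -1.1]
gripper_width: 0.599
```

Emit:
{"fn": "apply_moves", "kwargs": {"rows": [[[0,0,0,0,0,0],[0,0,0,0,0,0],[0,0,0,0,0,0],[0,0,0,0,0,0]]], "gripper": 0.38}}

```text
time_s: 2.9
tcp_pos: [0.6159, 0.0696, 0.1721]
eef_rot: [0.047, 0.706, -0.706, -0.044]
contact_force: [-0.0, 0.2, -0.4]
gripper_width: 0.381
```

Emit:
{"fn": "apply_moves", "kwargs": {"rows": [[[0,0,0,0,0,0],[0,0,0,0,0,0],[0,0,0,0,0,0],[0,0,0,0,0,0],[0,0,0,0,0,0]]], "gripper": 0.2}}

```text
time_s: 3.4
tcp_pos: [0.616, 0.0695, 0.1719]
eef_rot: [0.047, 0.706, -0.706, -0.044]
contact_force: [1.5, 0.1, 5.0]
gripper_width: 0.286
```

```bash
python3 -c "
from h import *
st()
p,d=shot('top');save('pics/t2.png',p,(220,100,300,200),3)
q,d=shot('scene');save('pics/s2.png',q,(190,150,290,250),4)
a=cv2.imread('pics/t2.png');b=cv2.imread('pics/s2.png');a=cv2.copyMakeBorder(a,0,b.shape[0]-a.shape[0],0,0,0);cv2.imwrite('pics/c2.png',np.hstack([a,b]))
"
```

```text
3.4 tcp [0.616  0.0695 0.1719] board [0.1002 0.1206 0.1719] F [1.53 0.09 5.04] Fb [1.5  0.29] g 0.286 J [ 0.06  0.16  1.39 -0.    1.59  1.76]
axes [[-0.992, 0.004, -0.128], [0.128, -0.0, -0.992], [-0.004, -1.0, -0.0]]
```

View pics/c2.png

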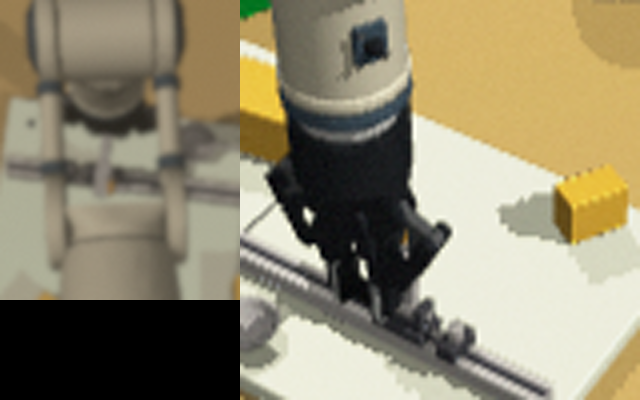

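The fingers stopped at 0.286 (about 24–26 mm), so the bar is pinched. Next is the arc.

```bash
python3 -c "
import numpy as np
ph=np.radians(np.r_[np.arange(38.4,-45,-5),-45]);x=63.6*np.sin(ph);z=63.6*np.cos(ph)
for i,r in enumerate(np.c_[-np.diff(x),-np.diff(z)].round(1)):print(round(np.degrees(ph[i+1]),1),(r/1000).tolist())"
```

```text
33.4 [0.0045, -0.0033]
28.4 [0.0048, -0.0028]
23.4 [0.005, -0.0024]
18.4 [0.0052, -0.002]
13.4 [0.0053, -0.0015]
8.4 [0.0054, -0.001]
3.4 [0.0055, -0.0006]
-1.6 [0.0055, -0.0001]
-6.6 [0.0055, 0.0004]
-11.6 [0.0055, 0.0009]
-16.6 [0.0054, 0.0014]
-21.6 [0.0052, 0.0018]
-26.6 [0.0050999999999999995, 0.0023]
-31.6 [0.0048, 0.0027]
-36.6 [0.0046, 0.0031]
-41.6 [0.0043, 0.0035]
-45.0 [0.0027, 0.0026]
```

Emit:
{"fn": "apply_moves", "kwargs": {"rows": [[[0.0045,-0.0033,0,0,0,0],[0.0048,-0.0028,0,0,0,0],[0.005,-0.0024,0,0,0,0],[0,0,0,0,0,0]]]}}

```text
time_s: 3.9
tcp_pos: [0.6022, 0.0713, 0.1794]
eef_rot: [-0.047, -0.706, 0.706, 0.044]
contact_force: [5.0, 0.1, 0.3]
gripper_width: 0.283
```

```bash
python3 -c "
from h import *
st()"
```

```text
3.9 tcp [0.6022 0.0713 0.1794] board [0.0862 0.1206 0.1794] F [4.98 0.07 0.3 ] Fb [4.93 0.69] g 0.283 J [ 0.06  0.12  1.42 -0.    1.6   1.76]
axes [[-0.992, 0.005, -0.128], [0.128, -0.0, -0.992], [-0.005, -1.0, -0.0]]
```

Emit:
{"fn": "apply_moves", "kwargs": {"rows": [[[0.0052,-0.002,0,0,0,0],[0.0053,-0.0015,0,0,0,0],[0.0054,-0.001,0,0,0,0],[0.0055,-0.0006,0,0,0,0],[0.0055,-0.0001,0,0,0,0]]]}}

```text
time_s: 4.4
tcp_pos: [0.5761, 0.0746, 0.185]
eef_rot: [-0.048, -0.706, 0.706, 0.043]
contact_force: [5.9, -1.1, -0.9]
gripper_width: 0.283
```

Emit:
{"fn": "apply_moves", "kwargs": {"rows": [[[0.0055,0.0004,0,0,0,0],[0.0055,0.0009,0,0,0,0],[0.0054,0.0014,0,0,0,0],[0.0052,0.0018,0,0,0,0],[0.0051,0.0023,0,0,0,0]]]}}

```text
time_s: 4.9
tcp_pos: [0.5499, 0.0781, 0.1808]
eef_rot: [0.049, 0.706, -0.706, -0.042]
contact_force: [2.8, -2.4, 10.8]
gripper_width: 0.279
```

Emit:
{"fn": "apply_moves", "kwargs": {"rows": [[[0.0048,0.0027,0,0,0,0],[0.0046,0.0031,0,0,0,0],[0,0,0,0,0,0]]]}}

```text
time_s: 5.2
tcp_pos: [0.5397, 0.0796, 0.1756]
eef_rot: [0.048, 0.706, -0.705, -0.043]
contact_force: [-2.6, 0.2, 15.7]
gripper_width: 0.28
```

```bash
python3 -c "
from h import *
st()"
```

```text
5.2 tcp [0.5397 0.0796 0.1756] board [0.0232 0.121  0.1756] F [-2.63  0.24 15.67] Fb [-2.64 -0.1 ] g 0.28 J [ 0.08 -0.05  1.6  -0.    1.58  1.78]
axes [[-0.992, 0.007, -0.128], [0.128, 0.0, -0.992], [-0.007, -1.0, -0.001]]
```

Emit:
{"fn": "apply_moves", "kwargs": {"rows": [[[0.0035,0.0008,0,0,0,0],[0.003,0.002,0,0,0,0],[0,0,0,0,0,0]]]}}

```text
time_s: 5.5
tcp_pos: [0.5331, 0.0804, 0.1717]
eef_rot: [0.047, 0.706, -0.705, -0.043]
contact_force: [-1.4, 0.2, 11.3]
gripper_width: 0.281
```

```bash
python3 -c "
from h import *
st()"
```

```text
5.5 tcp [0.5331 0.0804 0.1717] board [0.0166 0.121  0.1717] F [-1.35  0.19 11.3 ] Fb [-1.36  0.02] g 0.281 J [ 0.09 -0.06  1.62 -0.    1.58  1.79]
axes [[-0.992, 0.006, -0.128], [0.128, 0.0, -0.992], [-0.006, -1.0, -0.001]]
```

Emit:
{"fn": "apply_moves", "kwargs": {"rows": [[[0.001,0.0012,0,0,0,0],[0.001,0.0012,0,0,0,0],[0,0,0,0,0,0]]]}}

```text
time_s: 5.8
tcp_pos: [0.5312, 0.0807, 0.17]
eef_rot: [0.047, 0.706, -0.705, -0.043]
contact_force: [-3.7, 0.5, 14.4]
gripper_width: 0.28
```

Emit:
{"fn": "apply_moves", "kwargs": {"rows": [[[0.0006,0.001,0,0,0,0],[0.0006,0.001,0,0,0,0],[0,0,0,0,0,0]]]}}

```text
time_s: 6.1
tcp_pos: [0.5299, 0.0811, 0.1688]
eef_rot: [0.047, 0.706, -0.705, -0.043]
contact_force: [-6.4, 0.6, 18.0]
gripper_width: 0.282
```

Emit:
{"fn": "apply_moves", "kwargs": {"rows": [[[0.002,-0.001,0,0,0,0],[0.001,0.001,0,0,0,0],[0,0,0,0,0,0]]]}}

```text
time_s: 6.4
tcp_pos: [0.5269, 0.0814, 0.1667]
eef_rot: [0.047, 0.706, -0.705, -0.044]
contact_force: [-2.2, 0.5, 9.8]
gripper_width: 0.28
```

Emit:
{"fn": "apply_moves", "kwargs": {"rows": [[[0.0015,0.0015,0,0,0,0],[0,0,0,0,0,0]]]}}

```text
time_s: 6.6
tcp_pos: [0.5252, 0.0815, 0.1652]
eef_rot: [0.047, 0.706, -0.705, -0.044]
contact_force: [-1.5, 0.4, 9.9]
gripper_width: 0.283
```

```bash
python3 -c "
from h import *
st()"
```

```text
6.6 tcp [0.5252 0.0815 0.1652] board [0.0086 0.1211 0.1652] F [-1.54  0.4   9.85] Fb [-1.58  0.2 ] g 0.283 J [ 0.09 -0.08  1.65 -0.    1.57  1.79]
axes [[-0.992, 0.004, -0.128], [0.128, 0.0, -0.992], [-0.004, -1.0, -0.001]]
```

Emit:
{"fn": "apply_moves", "kwargs": {"rows": [[[0.0012,0.0015,0,0,0,0],[0.0012,0.0015,0,0,0,0],[0,0,0,0,0,0]]]}}

```text
time_s: 6.9
tcp_pos: [0.5226, 0.0819, 0.1622]
eef_rot: [0.047, 0.706, -0.705, -0.044]
contact_force: [-4.1, 0.3, 12.5]
gripper_width: 0.275
```

Emit:
{"fn": "apply_moves", "kwargs": {"rows": [[[0.0012,0.0015,0,0,0,0],[0,0,0,0,0,0]]]}}

```text
time_s: 7.1
tcp_pos: [0.5213, 0.082, 0.1608]
eef_rot: [0.046, 0.706, -0.705, -0.044]
contact_force: [-4.2, 1.3, 12.0]
gripper_width: 0.283
```

```bash
python3 -c "
from h import *
st()
p,d=shot('top');save('pics/t3.png',p,(220,120,320,220),4)
q,d=shot('scene');save('pics/s3.png',q,(190,150,290,250),4)
a=cv2.imread('pics/t3.png');b=cv2.imread('pics/s3.png');cv2.imwrite('pics/c3.png',np.hstack([a,b]))
"
```

```text
7.1 tcp [0.5213 0.082  0.1608] board [0.0047 0.1211 0.1608] F [-4.17  1.26 12.05] Fb [-4.3   0.72] g 0.283 J [ 0.09 -0.09  1.66 -0.    1.56  1.79]
axes [[-0.992, 0.003, -0.128], [0.128, 0.0, -0.992], [-0.003, -1.0, -0.001]]
```

View pics/c3.png

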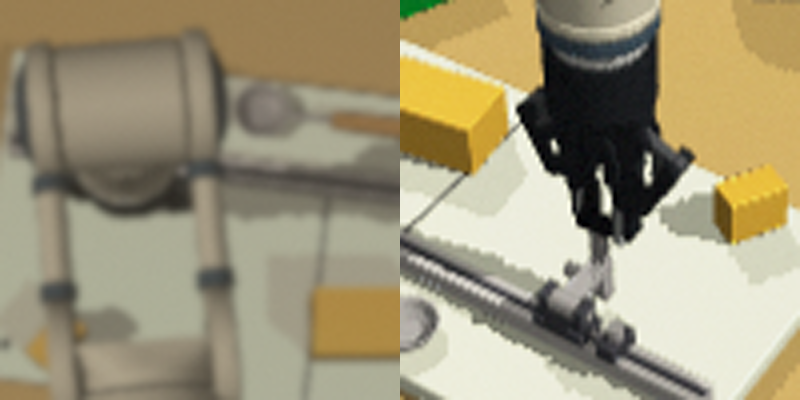

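The right crop shows the leaf on the near side with fingers on the grip, and the screw end around (575,268). It may not be fully down yet, so I'll compare it with projections.

```bash
cat >> h.py <<'E'
def proj(n,P):
    c=camera_info(n);K=np.array([[c['fx'],0,c['cx']],[0,c['fy'],c['cy']],[0,0,1]]);T=np.linalg.inv(np.array(c['world_from_camera']))
    q=np.atleast_2d(P)@T[:3,:3].T+T[:3,3];return cv2.projectPoints(q*[1,-1,-1],np.zeros(3),np.zeros(3),K,np.array(c['dist_coeffs']))[0].reshape(-1,2)
def leaf(th,x,z,y,py=.1214,px=.06): return b2w(px+x*np.cos(th)+z*np.sin(th),py+y,.06-x*np.sin(th)+z*np.cos(th))
E
python3 - <<'E'
from h import *
for th in(0,.1,.2,.3,.4):
    P=[leaf(th,-.041,-.020,-.03),leaf(th,-.045,.045,0),leaf(th,-.049,0.0,0),leaf(th,0,0,0)]
    print(th,((proj('scene',P)-[190,150])*4+[400,0]).round().tolist(), w2b(P[1]).round(4))
E
```

```text
0 [[562.0, 271.0], [595.0, 220.0], [601.0, 261.0], [561.0, 303.0]] [0.015  0.1214 0.105 ]
0.1 [[563.0, 265.0], [591.0, 220.0], [600.0, 256.0], [561.0, 303.0]] [0.0197 0.1214 0.1093]
0.2 [[564.0, 260.0], [587.0, 220.0], [599.0, 252.0], [561.0, 303.0]] [0.0248 0.1214 0.113 ]
0.3 [[564.0, 255.0], [582.0, 222.0], [598.0, 249.0], [561.0, 303.0]] [0.0303 0.1214 0.1163]
0.4 [[564.0, 250.0], [577.0, 224.0], [597.0, 246.0], [561.0, 303.0]] [0.0361 0.1214 0.119 ]
```

Emit:
{"fn": "apply_moves", "kwargs": {"rows": [[[0,0,0,0,0,0],[0,0,0,0,0,0],[0,0,0,0,0,0]]], "gripper": 0.6}}

```text
time_s: 7.5
tcp_pos: [0.5208, 0.0816, 0.1576]
eef_rot: [-0.045, -0.705, 0.706, 0.046]
contact_force: [0.2, -0.0, 0.3]
gripper_width: 0.601
```

Emit:
{"fn": "apply_moves", "kwargs": {"rows": [[[0,-0.04,0,0,0,0],[0,-0.045,0,0,0,0],[0.03,0,0.04,0,0,0],[0.03,0,0.04,0,0,0],[0.03,0,0.04,0,0,0]]], "gripper": 1}}

```text
time_s: 8.0
tcp_pos: [0.4153, -0.0265, 0.2431]
eef_rot: [-0.045, -0.706, 0.706, 0.045]
contact_force: [0.9, -1.4, 0.8]
gripper_width: 1.0
```

Run:
```python
from h import *
st()
q,d=shot('scene');save('pics/s4.png',q,(180,150,290,250),7)
for th in(0,.1,.2):
    P=[leaf(th,-.041,-.020,-.03),leaf(th,-.045,.045,0),leaf(th,-.049,0.0,0),leaf(th,0,0,0)]
    print(th,((proj('scene',P)-[180,150])*7).round().tolist())
plan(b2w(*w2b([.426,-.129,.2])),-7.25+7.25,12)
```

```text
8.0 tcp [ 0.4153 -0.0265  0.2431] board [-0.0868  0.      0.2431] F [ 0.92 -1.36  0.8 ] Fb [ 1.08 -1.23] g 1.0 J [-0.15 -0.42  1.8  -0.    1.77  1.55]
axes [[-0.992, 0.001, -0.127], [0.127, -0.0, -0.992], [-0.001, -1.0, 0.0]]
0 [[353.0, 473.0], [411.0, 385.0], [421.0, 457.0], [352.0, 531.0]]
0.1 [[355.0, 464.0], [404.0, 385.0], [420.0, 449.0], [352.0, 531.0]]
0.2 [[357.0, 455.0], [397.0, 386.0], [419.0, 442.0], [352.0, 531.0]]
[[-0.0023, 0.0036, 0.008, -0.01, -8.4, 0.02], [-0.0011, 0.0036, 0.0082, -0.01, -8.4, 0.02], [0.0001, 0.0036, 0.0083, -0.01, -8.4, 0.02], [0.0013, 0.0036, 0.0082, -0.01, -8.4, 0.02], [0.0025, 0.0036, 0.0079, -0.01, -8.4, 0.03]]
[[0.0036, 0.0036, 0.0074, -0.01, -8.4, 0.02], [0.0047, 0.0036, 0.0068, -0.0, -8.4, 0.02], [0.0057, 0.0036, 0.0061, -0.01, -8.4, 0.03], [0.0065, 0.0036, 0.0052, -0.0, -8.4, 0.02], [0.0071, 0.0036, 0.0042, -0.01, -8.4, 0.03]]
[[0.0077, 0.0036, 0.0031, -0.0, -8.4, 0.02], [0.0081, 0.0036, 0.0019, -0.01, -5.13, 0.02]]
end [ 0.42604607 -0.12904459  0.20003027] [-0.06319864 -0.10032227  0.20003027]
```

View pics/s4.png

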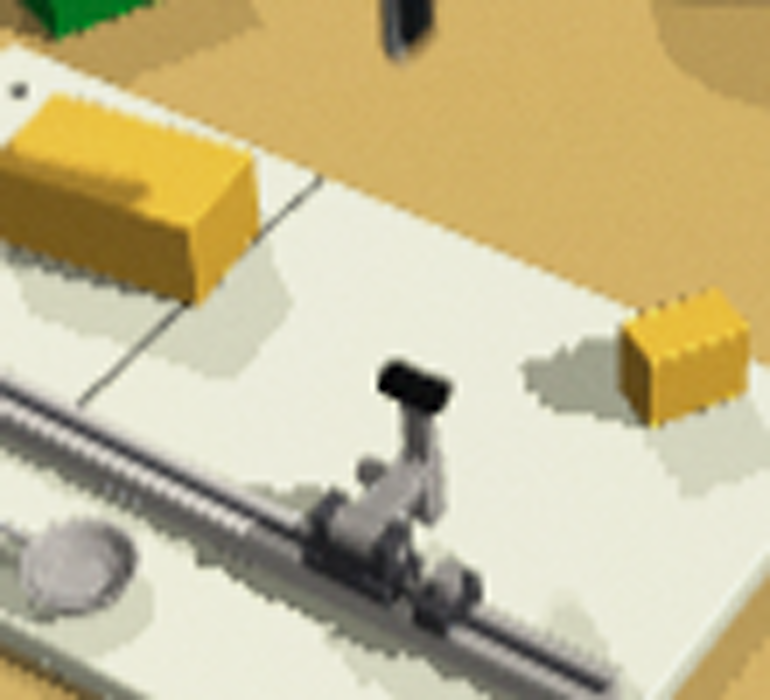

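```bash
cat > tri.py <<'E'
from h import *
def tri(th):
    O=[];D=[]
    for n in("top","scene"):
        p,d=shot(n);c=proj(n,leaf(th,-.045,.045,0))[0].round().astype(int);r=9
        g=p[c[1]-r:c[1]+r,c[0]-r-3:c[0]+r+3].max(2);P=cloud(n,d)[c[1]-r:c[1]+r,c[0]-r-3:c[0]+r+3]
        yy,xx=np.nonzero((g<75)&(P[...,2]>.085));uv=[xx.mean()+c[0]-r-3,yy.mean()+c[1]-r];print(n,len(xx),np.round(uv,1))
        o,q=rays(n,[uv]);O.append(o);D.append(q[0]/np.linalg.norm(q[0]))
    t=np.linalg.lstsq(np.c_[D[0],-D[1]],O[1]-O[0],rcond=None)[0];p0=O[0]+t[0]*D[0];p1=O[1]+t[1]*D[1]
    g=w2b((p0+p1)/2);print('gap',np.linalg.norm(p0-p1),'grip board',g.round(4),'rad from pin',np.hypot(g[0]-.06,g[2]-.06),'theta',np.arctan2(g[0]-.06,g[2]-.06)+np.pi/4)
E
python3 -c "
from tri import *
tri(0.)"
```

```text
top 28 [252.3 166. ]
scene 49 [238.7 205.3]
gap 0.0011380947021883791 grip board [0.0172 0.1219 0.1061] rad from pin 0.06284887172964612 theta 0.036944006827572484
```

Emit:
{"fn": "apply_moves", "kwargs": {"rows": [[[-0.026,0,-0.0305,0,0,0],[-0.026,0,-0.0305,0,0,0],[-0.026,0,-0.0305,0,0,0],[-0.026,0.01,-0.0305,0,0,0],[0,0.035,0,0,0,0]]], "gripper": 0}}

```text
time_s: 8.65
tcp_pos: [0.5394, 0.086, 0.2002]
eef_rot: [0.047, 0.707, -0.705, -0.041]
contact_force: [-0.6, -1.3, -0.0]
gripper_width: 0.139
```

Emit:
{"fn": "apply_moves", "kwargs": {"rows": [[[0,0.004,0,0,0,0],[0,0.003,0,0,0,0],[0,0.002,0,0,0,0],[0,0.002,0,0,0,0],[0,0,0,0,0,0]]]}}

```text
time_s: 9.15
tcp_pos: [0.5355, 0.0816, 0.189]
eef_rot: [0.047, 0.706, -0.706, -0.044]
contact_force: [0.1, 0.2, 0.3]
gripper_width: 0.001
```

```bash
python3 -c "
from h import *
st()"
```

```text
9.15 tcp [0.5355 0.0816 0.189 ] board [0.0188 0.1224 0.189 ] F [0.07 0.18 0.31] Fb [0.05 0.18] g 0.001 J [ 0.09 -0.06  1.59 -0.    1.61  1.79]
axes [[-0.992, 0.004, -0.129], [0.129, -0.0, -0.992], [-0.004, -1.0, -0.0]]
```

Emit:
{"fn": "apply_moves", "kwargs": {"rows": [[[0,0.001,0,0,0,0],[0,0.001,0,0,0,0],[0,0,0,0,0,0]]]}}

```text
time_s: 9.45
tcp_pos: [0.535, 0.0818, 0.1877]
eef_rot: [0.046, 0.706, -0.706, -0.045]
contact_force: [-5.9, -0.3, 8.0]
gripper_width: -0.001
```

Emit:
{"fn": "apply_moves", "kwargs": {"rows": [[[0,0.001,0,0,0,0],[0,0.001,0,0,0,0],[0,0,0,0,0,0]]]}}

```text
time_s: 9.75
tcp_pos: [0.5346, 0.082, 0.1869]
eef_rot: [0.046, 0.706, -0.706, -0.045]
contact_force: [-10.3, 0.5, 13.1]
gripper_width: -0.001
```

Emit:
{"fn": "apply_moves", "kwargs": {"rows": [[[0,0.001,0,0,0,0],[0,0,0,0,0,0]]]}}

```text
time_s: 9.95
tcp_pos: [0.5347, 0.0821, 0.1862]
eef_rot: [0.046, 0.706, -0.705, -0.045]
contact_force: [-10.5, 1.2, 14.9]
gripper_width: -0.004
```

Emit:
{"fn": "apply_moves", "kwargs": {"rows": [[[0.0015,0,0,0,0,0],[0,0,0,0,0,0]]]}}

```text
time_s: 10.15
tcp_pos: [0.5334, 0.0822, 0.1854]
eef_rot: [0.046, 0.706, -0.705, -0.045]
contact_force: [-7.3, 0.5, 10.4]
gripper_width: -0.004
```

Emit:
{"fn": "apply_moves", "kwargs": {"rows": [[[0.001,0.0005,0,0,0,0],[0,0,0,0,0,0]]]}}

```text
time_s: 10.35
tcp_pos: [0.533, 0.0822, 0.1853]
eef_rot: [0.047, 0.706, -0.705, -0.044]
contact_force: [-5.7, 0.3, 11.0]
gripper_width: 0.003
```

Emit:
{"fn": "apply_moves", "kwargs": {"rows": [[[0.001,0.0005,0,0,0,0],[0,0,0,0,0,0]]]}}

```text
time_s: 10.55
tcp_pos: [0.5327, 0.0823, 0.1852]
eef_rot: [0.048, 0.706, -0.705, -0.043]
contact_force: [-1.6, 0.4, 10.4]
gripper_width: 0.002
```

```bash
python3 -c "
from h import *
st()"
```

```text
10.55 tcp [0.5327 0.0823 0.1852] board [0.0159 0.1228 0.1852] F [-1.58  0.38 10.41] Fb [-1.61  0.18] g 0.002 J [ 0.09 -0.07  1.6  -0.    1.6   1.79]
axes [[-0.992, 0.007, -0.128], [0.128, 0.0, -0.992], [-0.007, -1.0, -0.001]]
```

Torque now exceeds the hinge's friction with no movement, so the leaf is on its down stop. On to the cheese.

Emit:
{"fn": "apply_moves", "kwargs": {"rows": [[[0,-0.03,0,0,0,0],[0,-0.03,0,0,0,0]]], "gripper": 1}}

```text
time_s: 10.75
tcp_pos: [0.5314, 0.0822, 0.242]
eef_rot: [-0.046, -0.706, 0.706, 0.045]
contact_force: [0.7, 0.6, 0.3]
gripper_width: 0.332
```

```bash
python3 -c "
from h import *
st()
plan([.426,-.129,.2],0,12)
q,d=shot('top')
hsv=cv2.cvtColor(q,cv2.COLOR_RGB2HSV);P=cloud('top',d)
m=(hsv[...,1]>120)&(hsv[...,0]>15)&(hsv[...,0]<32)&(P[...,2]>.055)&(P[...,0]<.5)&(P[...,1]<-.05)&(P[...,1]>-.25)
k=big(m).reshape(-1,2).astype(float);print(cv2.minAreaRect((plane('top',k,.07)[:,:2]*1000).astype(np.float32)))
"
```

```text
10.75 tcp [0.5314 0.0822 0.242 ] board [0.0146 0.1225 0.242 ] F [0.73 0.62 0.25] Fb [0.64 0.7 ] g 0.332 J [ 0.09 -0.08  1.51 -0.    1.71  1.79]
axes [[-0.992, 0.0, -0.129], [0.129, -0.0, -0.992], [-0.0, -1.0, 0.0]]
[[0.0064, 0.0035, 0.0186, -0.0, -8.4, -0.0], [0.0091, 0.0035, 0.0174, -0.0, -8.4, 0.0], [0.0115, 0.0035, 0.0159, -0.0, -8.4, 0.0], [0.0138, 0.0035, 0.0141, -0.0, -8.4, 0.0], [0.0157, 0.0035, 0.0119, -0.0, -8.4, 0.0]]
[[0.0172, 0.0035, 0.0095, -0.0, -8.4, 0.0], [0.0184, 0.0035, 0.0069, -0.0, -8.4, 0.0], [0.0192, 0.0035, 0.0041, -0.01, -8.4, 0.0], [0.0196, 0.0035, 0.0012, -0.0, -8.4, 0.0], [0.0196, 0.0035, -0.0016, -0.01, -8.4, 0.0]]
[[0.0192, 0.0035, -0.0045, -0.0, -8.4, 0.01], [0.0183, 0.0035, -0.0072, -0.0, -4.98, 0.0]]
end [ 0.42602862 -0.12900391  0.20004843] [-0.06322108 -0.10028412  0.20004843]
((423.30224609375, -129.9024658203125), (55.50244140625, 107.72991943359375), 0.08894306421279907)
```

Emit:
{"fn": "apply_moves", "kwargs": {"rows": [[[0.0064,0.0035,0.0186,0,-8.4,0],[0.0091,0.0035,0.0174,0,-8.4,0],[0.0115,0.0035,0.0159,0,-8.4,0],[0.0138,0.0035,0.0141,0,-8.4,0],[0.0157,0.0035,0.0119,0,-8.4,0]]]}}

```text
time_s: 11.3
tcp_pos: [0.4876, -0.0064, 0.2244]
eef_rot: [0.212, -0.674, 0.675, -0.213]
contact_force: [-0.3, 0.1, -0.2]
gripper_width: 0.996
```

Emit:
{"fn": "apply_moves", "kwargs": {"rows": [[[0.0172,0.0035,0.0095,0,-8.4,0],[0.0184,0.0035,0.0069,0,-8.4,0],[0.0192,0.0035,0.0041,0,-8.4,0],[0.0196,0.0035,0.0012,0,-8.4,0],[0.0196,0.0035,-0.0016,0,-8.4,0]]]}}

```text
time_s: 11.8
tcp_pos: [0.4438, -0.0944, 0.2069]
eef_rot: [0.439, -0.553, 0.554, -0.441]
contact_force: [1.0, 0.3, 0.9]
gripper_width: 1.0
```

Emit:
{"fn": "apply_moves", "kwargs": {"rows": [[[0.0192,0.0035,-0.0045,0,-8.4,0],[0.0183,0.0035,-0.0072,0,-5,0],[0,0,0,0,0,0]]]}}

```text
time_s: 12.1
tcp_pos: [0.4258, -0.1303, 0.1994]
eef_rot: [0.5, -0.5, 0.501, -0.5]
contact_force: [-0.2, -0.1, 0.9]
gripper_width: 0.999
```

```bash
python3 -c "
from h import *
st()
plan([.426,-.129,.116],0,4)
q,d=shot('scene');save('pics/s5.png',q,(130,90,290,230),4)
"
```

```text
12.1 tcp [ 0.4258 -0.1303  0.1994] board [-0.0633 -0.1017  0.1994] F [-0.18 -0.06  0.95] Fb [-0.18 -0.08] g 0.999 J [-0.37 -0.33  1.81 -0.    1.67 -0.37]
axes [[-0.001, 0.002, 1.0], [-1.0, -0.001, -0.001], [0.001, -1.0, 0.002]]
[[-0.0004, 0.0209, 0.0, -0.09, -0.06, 0.05], [-0.0003, 0.0208, 0.0001, -0.0, 0.0, 0.0], [-0.0003, 0.0209, 0.0001, -0.0, 0.0, 0.0], [-0.0004, 0.0208, 0.0, -0.0, 0.0, 0.0]]
end [ 0.42598528 -0.1289733   0.11600522] [-0.06326794 -0.10025923  0.11600522]
```

View pics/s5.png

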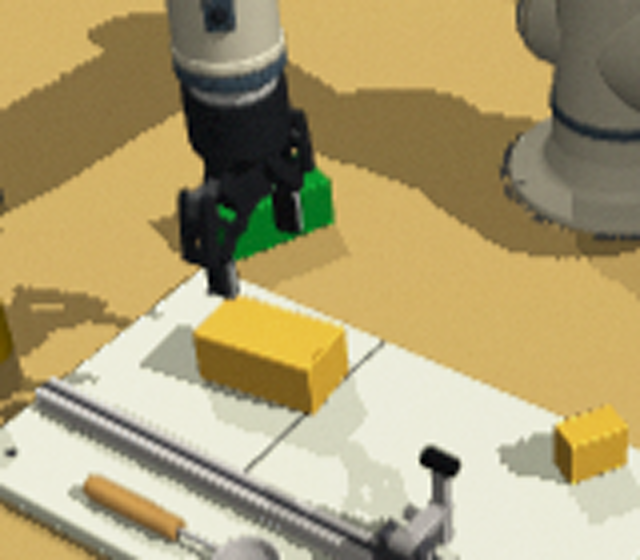

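The open fingers, at (222,285) and (288,220), sit squarely above the block (top centre near (270,332)). I descend and grip.

Emit:
{"fn": "apply_moves", "kwargs": {"rows": [[[-0.0003,0.021,0,0,0,0],[-0.0003,0.021,0,0,0,0],[-0.0003,0.021,0,0,0,0],[-0.0003,0.021,0,0,0,0],[0,0,0,0,0,0]]]}}

```text
time_s: 12.65
tcp_pos: [0.4257, -0.1264, 0.1128]
eef_rot: [-0.5, 0.501, -0.499, 0.5]
contact_force: [-1.0, -0.8, 0.4]
gripper_width: 1.002
```

Emit:
{"fn": "apply_moves", "kwargs": {"rows": [[[0,0,0,0,0,0],[0,0,0,0,0,0],[0,0,0,0,0,0],[0,0,0,0,0,0],[0,0,0,0,0,0]]], "gripper": 0.6}}

```text
time_s: 13.15
tcp_pos: [0.4277, -0.1278, 0.1176]
eef_rot: [0.499, -0.498, 0.501, -0.501]
contact_force: [0.1, 1.0, 6.1]
gripper_width: 0.687
```

```bash
python3 -c "
from h import *
st()
plan(b2w(.003,-.09,.116),-7.25,10)
"
```

```text
13.15 tcp [ 0.4277 -0.1278  0.1176] board [-0.0617 -0.0989  0.1176] F [0.09 0.95 6.07] Fb [-0.03  0.96] g 0.687 J [-0.37 -0.3   1.92  0.    1.51 -0.37]
axes [[0.0, 0.005, 1.0], [-1.0, -0.001, 0.0], [0.001, -1.0, 0.005]]
[[-0.0001, 0.0002, 0.0065, -0.29, 7.27, 0.04], [-0.0009, 0.0002, 0.0065, -0.0, 0.0, -0.0], [-0.0009, 0.0002, 0.0065, -0.0, 0.0, -0.0], [-0.0009, 0.0002, 0.0065, -0.0, 0.0, -0.0], [-0.0009, 0.0001, 0.0065, -0.0, 0.0, -0.0]]
[[-0.0009, 0.0002, 0.0065, -0.0, 0.0, -0.0], [-0.0009, 0.0001, 0.0064, -0.0, 0.0, -0.0], [-0.0009, 0.0002, 0.0065, -0.0, 0.0, -0.0], [-0.0008, 0.0001, 0.0064, -0.0, 0.0, -0.0], [-0.0009, 0.0002, 0.0065, -0.0, 0.0, -0.0]]
end [ 0.4930299  -0.12712647  0.11597203] [ 0.00300759 -0.0899662   0.11597203]
```

Emit:
{"fn": "apply_moves", "kwargs": {"rows": [[[0,-0.0005,0.007,0,7.2,0],[-0.0009,0,0.0075,0,0,0],[-0.0009,0,0.0075,0,0,0],[-0.0009,0,0.0075,0,0,0],[-0.0009,0,0.0075,0,0,0]]]}}

```text
time_s: 13.65
tcp_pos: [0.4643, -0.1282, 0.1176]
eef_rot: [0.468, -0.529, 0.531, -0.468]
contact_force: [-5.6, 0.1, 7.3]
gripper_width: 0.689
```

Emit:
{"fn": "apply_moves", "kwargs": {"rows": [[[0,0,0.0075,0,0,0],[0,0,0.0075,0,0,0],[0,0,0.0075,0,0,0],[0,0,0.006,0,0,0],[0,0,0,0,0,0]]]}}

```text
time_s: 14.15
tcp_pos: [0.4933, -0.1317, 0.1176]
eef_rot: [0.467, -0.529, 0.531, -0.469]
contact_force: [-0.5, -0.5, 5.2]
gripper_width: 0.687
```

```bash
python3 -c "
from h import *
st()
"
```

```text
14.15 tcp [ 0.4933 -0.1317  0.1176] board [ 0.0038 -0.0945  0.1176] F [-0.48 -0.48  5.2 ] Fb [-0.42 -0.54] g 0.687 J [-0.33 -0.11  1.76  0.    1.49 -0.2 ]
axes [[-0.124, 0.004, 0.992], [-0.992, -0.001, -0.124], [0.001, -1.0, 0.004]]
```

Now I approach the fence slowly.

Emit:
{"fn": "apply_moves", "kwargs": {"rows": [[[0,0,0.003,0,0,0],[0,0,0.003,0,0,0],[0,0,0.002,0,0,0],[0,0,0.002,0,0,0],[0,0,0,0,0,0]]]}}

```text
time_s: 14.65
tcp_pos: [0.5025, -0.1329, 0.1177]
eef_rot: [0.468, -0.529, 0.531, -0.468]
contact_force: [-3.5, 0.4, 7.1]
gripper_width: 0.687
```

Emit:
{"fn": "apply_moves", "kwargs": {"rows": [[[0,0,0.001,0,0,0],[0,0,0.001,0,0,0],[0,0,0.001,0,0,0],[0,0,0.001,0,0,0],[0,0,0,0,0,0]]]}}

```text
time_s: 15.15
tcp_pos: [0.5063, -0.1334, 0.1177]
eef_rot: [0.468, -0.529, 0.531, -0.468]
contact_force: [-4.7, 1.2, 7.3]
gripper_width: 0.687
```

```bash
python3 -c "
from h import *
st()
"
```

```text
15.15 tcp [ 0.5063 -0.1334  0.1177] board [ 0.0169 -0.0945  0.1177] F [-4.67  1.17  7.34] Fb [-4.78  0.58] g 0.687 J [-0.32 -0.07  1.73 -0.    1.49 -0.2 ]
axes [[-0.124, 0.002, 0.992], [-0.992, -0.001, -0.124], [0.001, -1.0, 0.002]]
```

Emit:
{"fn": "apply_moves", "kwargs": {"rows": [[[0,-0.0005,0.001,0,0,0],[0,0,0.001,0,0,0],[0,0,0,0,0,0]]]}}

```text
time_s: 15.45
tcp_pos: [0.5072, -0.1334, 0.1177]
eef_rot: [-0.468, 0.53, -0.53, 0.468]
contact_force: [-10.3, 1.1, 10.0]
gripper_width: 0.69
```

Emit:
{"fn": "apply_moves", "kwargs": {"rows": [[[0,0,0.001,0,0,0],[0,0,0.001,0,0,0],[0,0,0,0,0,0]]]}}

```text
time_s: 15.75
tcp_pos: [0.5077, -0.1335, 0.1178]
eef_rot: [-0.469, 0.532, -0.529, 0.466]
contact_force: [-19.3, 2.3, 15.9]
gripper_width: 0.689
```

```bash
python3 -c "
from h import *
st();print(monitor.read_state()['ft_torque'])
"
```

```text
15.75 tcp [ 0.5077 -0.1335  0.1178] board [ 0.0183 -0.0944  0.1178] F [-19.25   2.28  15.89] Fb [-19.39  -0.17] g 0.689 J [-0.32 -0.06  1.72 -0.    1.49 -0.2 ]
axes [[-0.125, -0.006, 0.992], [-0.992, 0.001, -0.125], [0.0, -1.0, -0.006]]
[ 0.39794207  2.90433986 -0.14153215]
```

Emit:
{"fn": "apply_moves", "kwargs": {"rows": [[[0,0,-0.0012,0,0,0],[-0.004,0,0,0,0,0],[-0.006,0,0,0,0,0],[-0.006,0,0,0,0,0],[-0.006,0,0,0,0,0]]]}}

```text
time_s: 16.25
tcp_pos: [0.5097, -0.1146, 0.1178]
eef_rot: [0.47, -0.53, 0.532, -0.465]
contact_force: [-14.7, -11.2, 10.9]
gripper_width: 0.685
```

Emit:
{"fn": "apply_moves", "kwargs": {"rows": [[[-0.006,0,0,0,0,0],[-0.006,0,0,0,0,0],[-0.006,0,0,0,0,0],[-0.006,0,0,0,0,0],[-0.006,0,0,0,0,0]]]}}

```text
time_s: 16.75
tcp_pos: [0.5135, -0.0848, 0.1178]
eef_rot: [0.47, -0.53, 0.532, -0.465]
contact_force: [-15.4, -11.4, 11.0]
gripper_width: 0.686
```

```bash
python3 -c "
from h import *
st();print(monitor.read_state()['ft_torque'])
"
```

```text
16.75 tcp [ 0.5135 -0.0848  0.1178] board [ 0.018  -0.0454  0.1178] F [-15.38 -11.38  10.96] Fb [-13.82 -13.23] g 0.686 J [-0.23 -0.08  1.73 -0.01  1.49 -0.1 ]
axes [[-0.126, -0.004, 0.992], [-0.992, -0.007, -0.126], [0.007, -1.0, -0.003]]
[-1.65320443  2.26461228  0.09453041]
```

Emit:
{"fn": "apply_moves", "kwargs": {"rows": [[[0,-0.0008,-0.0015,0,0,0],[-0.006,0,0,0,0,0],[-0.006,0,0,0,0,0],[-0.006,0,0,0,0,0],[-0.006,0,0,0,0,0]]]}}

```text
time_s: 17.25
tcp_pos: [0.5165, -0.0587, 0.1177]
eef_rot: [0.468, -0.53, 0.531, -0.467]
contact_force: [-5.3, -4.8, 3.8]
gripper_width: 0.687
```

```bash
python3 -c "
from h import *
st();print(monitor.read_state()['ft_torque'])
"
```

```text
17.25 tcp [ 0.5165 -0.0587  0.1177] board [ 0.0177 -0.0191  0.1177] F [-5.3  -4.77  3.85] Fb [-4.65 -5.4 ] g 0.687 J [-0.18 -0.08  1.73 -0.    1.49 -0.05]
axes [[-0.125, 0.0, 0.992], [-0.992, -0.002, -0.125], [0.002, -1.0, 0.001]]
[-0.69001748  0.72901184 -0.16149854]
```

Emit:
{"fn": "apply_moves", "kwargs": {"rows": [[[-0.006,-0.0003,-0.0003,0,0,0],[-0.006,0,0,0,0,0],[-0.006,0,0,0,0,0],[-0.006,0,0,0,0,0],[-0.005,0,0,0,0,0]]]}}

```text
time_s: 17.75
tcp_pos: [0.5203, -0.0285, 0.1177]
eef_rot: [0.467, -0.53, 0.531, -0.468]
contact_force: [-2.3, -2.0, 0.2]
gripper_width: 0.692
```

Emit:
{"fn": "apply_moves", "kwargs": {"rows": [[[-0.003,0,0,0,0,0],[-0.002,0,0,0,0,0],[-0.002,0,0,0,0,0],[-0.002,0,0,0,0,0],[-0.001,0,0,0,0,0]]]}}

```text
time_s: 18.25
tcp_pos: [0.5215, -0.019, 0.1177]
eef_rot: [0.467, -0.53, 0.531, -0.468]
contact_force: [-1.6, -1.6, -1.6]
gripper_width: 0.688
```

```bash
python3 -c "
from h import *
st();print(monitor.read_state()['ft_torque'])
q,d=shot('scene');save('pics/s6.png',q,(180,140,290,240),7)
"
```

```text
18.25 tcp [ 0.5215 -0.019   0.1177] board [0.0176 0.0209 0.1177] F [-1.64 -1.62 -1.58] Fb [-1.42 -1.82] g 0.688 J [-0.1  -0.08  1.73  0.    1.49  0.02]
axes [[-0.125, 0.002, 0.992], [-0.992, 0.0, -0.125], [-0.0, -1.0, 0.002]]
[-0.27081894  0.17332996 -0.10762437]
```

View pics/s6.png

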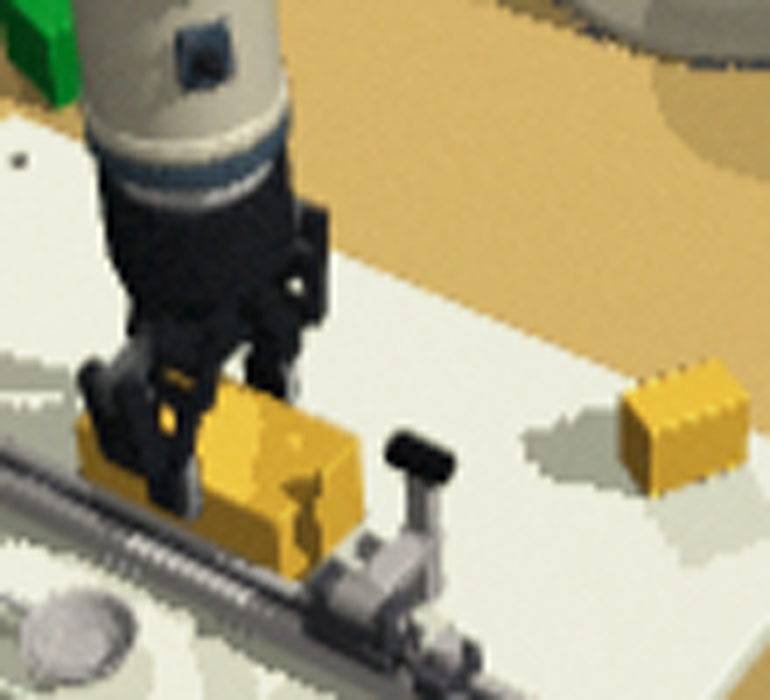

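The leaf is down at (420,455) and the block lies along the fence about 15 mm short of the screw. I'll creep it in.

Emit:
{"fn": "apply_moves", "kwargs": {"rows": [[[-0.002,0,0,0,0,0],[-0.002,0,0,0,0,0],[-0.002,0,0,0,0,0],[-0.002,0,0,0,0,0],[-0.001,0,0,0,0,0]]]}}

```text
time_s: 18.8
tcp_pos: [0.5226, -0.0099, 0.1177]
eef_rot: [0.467, -0.53, 0.531, -0.468]
contact_force: [-0.1, -1.1, -2.5]
gripper_width: 0.693
```

Emit:
{"fn": "apply_moves", "kwargs": {"rows": [[[-0.001,0,0,0,0,0],[-0.001,0,0,0,0,0],[-0.001,0,0,0,0,0]]]}}

```text
time_s: 19.1
tcp_pos: [0.523, -0.0071, 0.1177]
eef_rot: [0.467, -0.53, 0.531, -0.468]
contact_force: [0.1, -1.8, -2.4]
gripper_width: 0.691
```

```bash
python3 -c "
from h import *
st();print(monitor.read_state()['ft_torque'])
"
```

```text
19.1 tcp [ 0.523  -0.0071  0.1177] board [0.0176 0.0328 0.1177] F [ 0.15 -1.81 -2.43] Fb [ 0.38 -1.77] g 0.691 J [-0.08 -0.07  1.73  0.    1.49  0.05]
axes [[-0.125, 0.002, 0.992], [-0.992, -0.0, -0.125], [-0.0, -1.0, 0.002]]
[-0.08765436  0.08492471 -0.00753167]
```

Emit:
{"fn": "apply_moves", "kwargs": {"rows": [[[-0.0005,0.0002,0.0006,0,0,0],[-0.0007,0,0,0,0,0],[-0.0007,0,0,0,0,0],[0,0,0,0,0,0]]]}}

```text
time_s: 19.5
tcp_pos: [0.5233, -0.006, 0.1177]
eef_rot: [0.468, -0.53, 0.531, -0.467]
contact_force: [-5.0, -3.6, -0.1]
gripper_width: 0.688
```

```bash
python3 -c "
from h import *
st()"
```

```text
19.5 tcp [ 0.5233 -0.006   0.1177] board [0.0177 0.034  0.1177] F [-4.96 -3.63 -0.13] Fb [-4.47 -4.23] g 0.688 J [-0.08 -0.07  1.72 -0.    1.49  0.05]
axes [[-0.125, 0.0, 0.992], [-0.992, -0.001, -0.125], [0.001, -1.0, 0.0]]
```

Emit:
{"fn": "apply_moves", "kwargs": {"rows": [[[-0.0007,0,-0.0003,0,0,0],[-0.0007,0,0,0,0,0],[-0.0006,0,0,0,0,0],[0,0,0,0,0,0]]]}}

```text
time_s: 19.9
tcp_pos: [0.5235, -0.0037, 0.1177]
eef_rot: [0.468, -0.53, 0.531, -0.468]
contact_force: [-4.2, -3.6, 0.5]
gripper_width: 0.688
```

```bash
python3 -c "
from h import *
st()"
```

```text
19.9 tcp [ 0.5235 -0.0037  0.1177] board [0.0176 0.0364 0.1177] F [-4.18 -3.63  0.55] Fb [-3.69 -4.13] g 0.688 J [-0.07 -0.07  1.72 -0.    1.49  0.05]
axes [[-0.125, 0.001, 0.992], [-0.992, -0.001, -0.125], [0.001, -1.0, 0.001]]
```

Emit:
{"fn": "apply_moves", "kwargs": {"rows": [[[-0.0008,0,0,0,0,0],[-0.0008,0,0,0,0,0],[-0.0008,0,0,0,0,0],[0,0,0,0,0,0]]]}}

```text
time_s: 20.3
tcp_pos: [0.5238, -0.0012, 0.1177]
eef_rot: [0.468, -0.53, 0.531, -0.468]
contact_force: [-5.0, -3.5, 1.5]
gripper_width: 0.691
```

```bash
python3 -c "
from h import *
st()"
```

```text
20.3 tcp [ 0.5238 -0.0012  0.1177] board [0.0176 0.0388 0.1177] F [-5.01 -3.51  1.49] Fb [-4.53 -4.11] g 0.691 J [-0.07 -0.07  1.72 -0.    1.49  0.06]
axes [[-0.125, 0.001, 0.992], [-0.992, -0.001, -0.125], [0.001, -1.0, 0.001]]
```

Emit:
{"fn": "apply_moves", "kwargs": {"rows": [[[-0.0008,0,-0.0002,0,0,0],[-0.0008,0,0,0,0,0],[-0.0008,0,0,0,0,0],[0,0,0,0,0,0]]]}}

```text
time_s: 20.7
tcp_pos: [0.524, 0.0011, 0.1177]
eef_rot: [0.468, -0.53, 0.531, -0.468]
contact_force: [-3.8, -3.0, -0.2]
gripper_width: 0.69
```

```bash
python3 -c "
from h import *
st()
from tri import *
tri(0.)"
```

```text
20.7 tcp [0.524  0.0011 0.1177] board [0.0176 0.0412 0.1177] F [-3.83 -3.01 -0.21] Fb [-3.42 -3.47] g 0.69 J [-0.06 -0.07  1.72 -0.    1.49  0.06]
axes [[-0.125, 0.001, 0.992], [-0.992, -0.001, -0.125], [0.001, -1.0, 0.001]]
top 36 [255.9 166.1]
scene 49 [239.5 205.4]
gap 0.014544718218217078 grip board [0.0158 0.1156 0.102 ] rad from pin 0.06090791463085924 theta -0.02547718809848154
```

Emit:
{"fn": "apply_moves", "kwargs": {"rows": [[[-0.0008,0,0,0,0,0],[-0.0008,0,0,0,0,0],[-0.0006,0,0,0,0,0],[0,0,0,0,0,0]]]}}

```text
time_s: 21.2
tcp_pos: [0.5244, 0.0033, 0.1177]
eef_rot: [0.468, -0.53, 0.531, -0.468]
contact_force: [-4.3, -4.3, 0.3]
gripper_width: 0.686
```

```bash
python3 -c "
from h import *
st()"
```

```text
21.2 tcp [0.5244 0.0033 0.1177] board [0.0176 0.0434 0.1177] F [-4.26 -4.29  0.28] Fb [-3.69 -4.79] g 0.686 J [-0.06 -0.07  1.72 -0.    1.49  0.07]
axes [[-0.125, 0.001, 0.992], [-0.992, -0.001, -0.125], [0.001, -1.0, 0.002]]
```

Emit:
{"fn": "apply_moves", "kwargs": {"rows": [[[-0.0008,0,0,0,0,0],[-0.0008,0,0,0,0,0],[-0.0006,0,0,0,0,0],[0,0,0,0,0,0]]]}}

```text
time_s: 21.6
tcp_pos: [0.5246, 0.0055, 0.1177]
eef_rot: [0.468, -0.53, 0.531, -0.468]
contact_force: [-3.9, -3.3, -0.2]
gripper_width: 0.686
```

```bash
python3 -c "
from h import *
st()"
```

```text
21.6 tcp [0.5246 0.0055 0.1177] board [0.0176 0.0456 0.1177] F [-3.88 -3.33 -0.2 ] Fb [-3.42 -3.8 ] g 0.686 J [-0.05 -0.07  1.72 -0.    1.49  0.07]
axes [[-0.125, 0.001, 0.992], [-0.992, -0.001, -0.125], [0.001, -1.0, 0.002]]
```

Emit:
{"fn": "apply_moves", "kwargs": {"rows": [[[-0.0008,0,0,0,0,0],[-0.0008,0,0,0,0,0],[-0.0006,0,0,0,0,0],[0,0,0,0,0,0]]]}}

```text
time_s: 22.0
tcp_pos: [0.5249, 0.0077, 0.1177]
eef_rot: [0.468, -0.53, 0.531, -0.468]
contact_force: [-3.6, -3.0, 0.9]
gripper_width: 0.69
```

Emit:
{"fn": "apply_moves", "kwargs": {"rows": [[[-0.0008,0,0,0,0,0],[-0.0008,0,0,0,0,0],[-0.0006,0,0,0,0,0],[0,0,0,0,0,0]]]}}

```text
time_s: 22.4
tcp_pos: [0.5252, 0.0099, 0.1177]
eef_rot: [0.468, -0.53, 0.531, -0.468]
contact_force: [-4.1, -2.8, 0.6]
gripper_width: 0.688
```

Emit:
{"fn": "apply_moves", "kwargs": {"rows": [[[-0.0008,0,0,0,0,0],[-0.0008,0,0,0,0,0],[-0.0006,0,0,0,0,0],[0,0,0,0,0,0]]]}}

```text
time_s: 22.8
tcp_pos: [0.5254, 0.0121, 0.1177]
eef_rot: [0.468, -0.53, 0.531, -0.468]
contact_force: [-4.0, -4.4, 0.0]
gripper_width: 0.685
```

```bash
python3 -c "
from h import *
st()
p,d=shot('scene');c=np.array([238,205]);r=11
g=p[c[1]-r:c[1]+r,c[0]-r:c[0]+r+4].max(2);P=cloud('scene',d)[c[1]-r:c[1]+r,c[0]-r:c[0]+r+4]
yy,xx=np.nonzero((g<75)&(P[...,2]>.085));uv=[xx.mean()+c[0]-r,yy.mean()+c[1]-r];print(len(xx),uv,w2b(plane('scene',[uv],.106)[0]))
print('ref before',w2b(plane('scene',[[238.7,205.3]],.106)[0]))
"
```

```text
22.8 tcp [0.5254 0.0121 0.1177] board [0.0176 0.0522 0.1177] F [-4.   -4.44  0.02] Fb [-3.4  -4.91] g 0.685 J [-0.04 -0.07  1.72 -0.    1.49  0.08]
axes [[-0.125, 0.001, 0.992], [-0.992, -0.001, -0.125], [0.001, -1.0, 0.002]]
58 [np.float64(240.60344827586206), np.float64(205.10344827586206)] [0.01320727 0.12642795 0.106     ]
ref before [0.01672459 0.12234475 0.106     ]
```

```bash
python3 -c "
from h import *
q,d=shot('scene');save('pics/s7.png',q,(200,160,280,240),7)
"
```

```text
(no output)
```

View pics/s7.png

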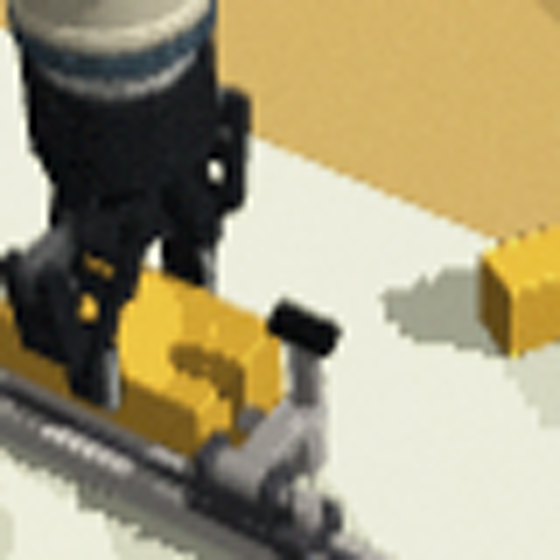

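The grip has moved from about (239.3,205) to (243.6,207) px, so the carriage is being pushed toward the collar, which it has nearly reached. I'll continue in smaller steps.

Emit:
{"fn": "apply_moves", "kwargs": {"rows": [[[-0.0006,0,0,0,0,0],[-0.0006,0,0,0,0,0],[-0.0006,0,0,0,0,0],[0,0,0,0,0,0]]]}}

```text
time_s: 23.3
tcp_pos: [0.5255, 0.0125, 0.1178]
eef_rot: [0.468, -0.529, 0.532, -0.467]
contact_force: [-5.6, -9.0, 0.8]
gripper_width: 0.686
```

Emit:
{"fn": "apply_moves", "kwargs": {"rows": [[[-0.0001,0,0,0,0,0],[0,0,0,0,0,0],[0,0,0,0,0,0],[0,0,0,0,0,0],[0,0,0,0,0,0]]]}}

```text
time_s: 23.8
tcp_pos: [0.5255, 0.0125, 0.1178]
eef_rot: [0.468, -0.529, 0.532, -0.467]
contact_force: [-5.1, -9.7, 1.9]
gripper_width: 0.684
```

Emit:
{"fn": "apply_moves", "kwargs": {"rows": [[[0,0,0,0,0,0],[0,0,0,0,0,0],[0,0,0,0,0,0],[0,0,0,0,0,0]]]}}

```text
time_s: 24.2
tcp_pos: [0.5255, 0.0125, 0.1178]
eef_rot: [0.468, -0.529, 0.532, -0.467]
contact_force: [-5.9, -9.9, 1.5]
gripper_width: 0.687
```

```bash
python3 -c "
from h import *
st();print(monitor.read_state()['ft_torque'])"
```

```text
24.2 tcp [0.5255 0.0125 0.1178] board [0.0176 0.0527 0.1178] F [-5.92 -9.87  1.46] Fb [ -4.63 -10.54] g 0.687 J [-0.04 -0.06  1.72 -0.    1.49  0.09]
axes [[-0.125, 0.001, 0.992], [-0.992, -0.004, -0.125], [0.004, -1.0, 0.001]]
[-1.50910997  0.81549875  0.13842571]
```

The stop is firm against the collar: the commanded 1.8 mm moved it only 0.4 mm, at about 10 N total minus 2–3 N drag. It was held for 0.9 s. I'll unload gently, then release.

Emit:
{"fn": "apply_moves", "kwargs": {"rows": [[[0.0005,0,0,0,0,0],[0.0005,0,0,0,0,0],[0,0,0,0,0,0]]]}}

```text
time_s: 24.5
tcp_pos: [0.5255, 0.0123, 0.1177]
eef_rot: [0.468, -0.53, 0.531, -0.467]
contact_force: [-4.8, -7.0, -0.0]
gripper_width: 0.686
```

```bash
python3 -c "
from h import *
st()"
```

```text
24.5 tcp [0.5255 0.0123 0.1177] board [0.0176 0.0525 0.1177] F [-4.84 -7.02 -0.04] Fb [-3.91 -7.57] g 0.686 J [-0.04 -0.07  1.72 -0.    1.49  0.09]
axes [[-0.125, 0.001, 0.992], [-0.992, -0.002, -0.125], [0.002, -1.0, 0.001]]
```

Emit:
{"fn": "apply_moves", "kwargs": {"rows": [[[0.0005,0,0,0,0,0],[0.0005,0,0,0,0,0],[0.0003,0,0,0,0,0],[0,0,0,0,0,0]]]}}

```text
time_s: 24.9
tcp_pos: [0.5254, 0.0121, 0.1177]
eef_rot: [0.467, -0.53, 0.531, -0.468]
contact_force: [-4.5, -0.9, 1.0]
gripper_width: 0.687
```

Emit:
{"fn": "apply_moves", "kwargs": {"rows": [[[0,0,0,0,0,0],[0,0,0,0,0,0],[0,0,0,0,0,0],[0,0,0,0,0,0],[0,0,0,0,0,0]]], "gripper": 1}}

```text
time_s: 25.4
tcp_pos: [0.5257, 0.012, 0.1178]
eef_rot: [0.467, -0.53, 0.531, -0.468]
contact_force: [-0.0, -0.2, -0.5]
gripper_width: 1.0
```

```bash
python3 -c "
from h import *
st()"
```

```text
25.4 tcp [0.5257 0.012  0.1178] board [0.0178 0.0521 0.1178] F [-0.01 -0.22 -0.51] Fb [ 0.02 -0.21] g 1.0 J [-0.04 -0.07  1.72  0.    1.49  0.08]
axes [[-0.125, 0.002, 0.992], [-0.992, -0.0, -0.125], [-0.0, -1.0, 0.002]]
```

Emit:
{"fn": "apply_moves", "kwargs": {"rows": [[[0,-0.02,0,0,0,0],[0,-0.04,0,0,0,0],[0,-0.035,0,0,0,0],[0.03,0,-0.035,0,0,0],[0.03,0,-0.035,0,0,0]]]}}

```text
time_s: 25.9
tcp_pos: [0.4484, -0.0391, 0.2139]
eef_rot: [0.467, -0.529, 0.531, -0.469]
contact_force: [-0.4, -1.4, -0.1]
gripper_width: 0.998
```

```bash
sed -i 's/py=.1214,px=.06/py=.1214+DY,px=.06/; s/^def leaf/DY=.013\ndef leaf/' h.py
python3 - <<'E'
from tri import *
st();tri(0.)
f,d=shot('top');hsv=cv2.cvtColor(f,cv2.COLOR_RGB2HSV)
for n in('top','scene'):
    p,d=shot(n);hsv=cv2.cvtColor(p,cv2.COLOR_RGB2HSV);P=cloud(n,d);B=(P[...,:2]-C0)@np.c_[EX,EY]
    m=(hsv[...,1]>120)&(hsv[...,0]>15)&(hsv[...,0]<32)&(P[...,2]>.06)&(abs(B[...,0])<.08)&(B[...,1]<.12)&(B[...,1]>-.06)
    r=cv2.minAreaRect((np.array([w2b(q)[:2] for q in plane(n,big(m).reshape(-1,2).astype(float),.07)])*1000).astype(np.float32));print(n,r)
E
```

```text
25.9 tcp [ 0.4484 -0.0391  0.2139] board [-0.0523 -0.0083  0.2139] F [-0.37 -1.41 -0.07] Fb [-0.19 -1.45] g 0.998 J [-0.16 -0.32  1.77 -0.    1.69 -0.04]
axes [[-0.123, 0.004, 0.992], [-0.992, -0.001, -0.123], [0.0, -1.0, 0.004]]
top 24 [249.1 167.1]
scene 47 [242.9 206.9]
gap 0.0016835941322739811 grip board [0.0127 0.1327 0.1021] rad from pin 0.0632903338967361 theta -0.05771145025911595
top ((14.689123153686523, 80.72163391113281), (60.223365783691406, 41.68016052246094), 7.16450834274292)
scene ((22.089218139648438, 53.218807220458984), (113.13343811035156, 65.209228515625), 89.91453552246094)
```

Emit:
{"fn": "apply_moves", "kwargs": {"rows": [[[-0.035,0,0.004,0,0,0],[-0.035,0,0.004,0,0,0],[-0.035,0,0.004,0,0,0],[-0.035,0,0.004,0,0,0],[0,0,0,0,0,0]]], "gripper": 0}}

```text
time_s: 26.65
tcp_pos: [0.4827, 0.1022, 0.2121]
eef_rot: [-0.469, 0.529, -0.529, 0.47]
contact_force: [0.3, 0.1, -0.2]
gripper_width: 0.145
```

Emit:
{"fn": "apply_moves", "kwargs": {"rows": [[[0,0.02,0,0,0,0],[0,0.02,0,0,0,0],[0,0,0,0,0,0],[0,0,0,0,0,0]]]}}

```text
time_s: 27.05
tcp_pos: [0.482, 0.098, 0.1725]
eef_rot: [0.468, -0.53, 0.53, -0.468]
contact_force: [0.2, -1.5, 0.9]
gripper_width: 0.004
```

Run:
```python
from h import *
st()
th=np.radians(np.arange(0,91,5));x=-.0525*np.cos(th)+.038*np.sin(th)+.0586-.0145;z=.0525*np.sin(th)+.038*np.cos(th)+.1326
for i in range(len(th)):print(i*5,x[i].round(4),z[i].round(4),'' if i==0 else [0,float(round(z[i-1]-z[i],4)),float(round(x[i]-x[i-1],4))])
```

```text
27.05 tcp [0.482  0.098  0.1725] board [-0.0364  0.132   0.1725] F [ 0.17 -1.53  0.87] Fb [ 0.36 -1.49] g 0.004 J [ 0.13 -0.19  1.73 -0.    1.6   0.26]
axes [[-0.125, 0.001, 0.992], [-0.992, -0.0, -0.125], [0.0, -1.0, 0.001]]
0 -0.0084 0.1706 
5 -0.0049 0.175 [0, -0.0044, 0.0035]
10 -0.001 0.1791 [0, -0.0041, 0.0039]
15 0.0032 0.1829 [0, -0.0038, 0.0042]
20 0.0078 0.1863 [0, -0.0034, 0.0045]
25 0.0126 0.1892 [0, -0.003, 0.0048]
30 0.0176 0.1918 [0, -0.0025, 0.0051]
35 0.0229 0.1938 [0, -0.0021, 0.0053]
40 0.0283 0.1955 [0, -0.0016, 0.0054]
45 0.0338 0.1966 [0, -0.0011, 0.0055]
50 0.0395 0.1972 [0, -0.0007, 0.0056]
55 0.0451 0.1974 [0, -0.0002, 0.0057]
60 0.0508 0.1971 [0, 0.0003, 0.0056]
65 0.0564 0.1962 [0, 0.0008, 0.0056]
70 0.0619 0.1949 [0, 0.0013, 0.0055]
75 0.0672 0.1931 [0, 0.0018, 0.0054]
80 0.0724 0.1909 [0, 0.0022, 0.0052]
85 0.0774 0.1882 [0, 0.0027, 0.005]
90 0.0821 0.1851 [0, 0.0031, 0.0047]
```

Emit:
{"fn": "apply_moves", "kwargs": {"rows": [[[0,0.002,0.011,0,0,0],[0,0,0.011,0,0,0],[0,0,0.003,0,0,0],[0,0,0.003,0,0,0],[0,0,0,0,0,0]]]}}

```text
time_s: 27.55
tcp_pos: [0.5099, 0.0944, 0.1709]
eef_rot: [0.467, -0.53, 0.531, -0.468]
contact_force: [-0.4, -0.2, -0.4]
gripper_width: -0.001
```

```bash
python3 -c "
from h import *
st()"
```

```text
27.55 tcp [0.5099 0.0944 0.1709] board [-0.0082  0.1319  0.1709] F [-0.37 -0.2  -0.39] Fb [-0.34 -0.25] g -0.001 J [ 0.12 -0.12  1.67 -0.    1.58  0.24]
axes [[-0.125, 0.002, 0.992], [-0.992, -0.0, -0.125], [-0.0, -1.0, 0.002]]
```

Emit:
{"fn": "apply_moves", "kwargs": {"rows": [[[0,0,0.001,0,0,0],[0,0,0.001,0,0,0],[0,0,0,0,0,0]]]}}

```text
time_s: 27.85
tcp_pos: [0.5113, 0.0943, 0.1706]
eef_rot: [0.468, -0.53, 0.531, -0.468]
contact_force: [-2.1, -0.1, -0.0]
gripper_width: 0.0
```

Emit:
{"fn": "apply_moves", "kwargs": {"rows": [[[0,0,0.001,0,0,0],[0,0,0.001,0,0,0],[0,0,0,0,0,0]]]}}

```text
time_s: 28.15
tcp_pos: [0.5122, 0.0943, 0.1709]
eef_rot: [-0.468, 0.531, -0.53, 0.467]
contact_force: [-8.8, 0.7, 4.8]
gripper_width: -0.002
```

Emit:
{"fn": "apply_moves", "kwargs": {"rows": [[[0,0,0.001,0,0,0],[0,0,0.001,0,0,0],[0,0,0,0,0,0]]]}}

```text
time_s: 28.45
tcp_pos: [0.5135, 0.0941, 0.1718]
eef_rot: [-0.469, 0.531, -0.529, 0.467]
contact_force: [-14.9, -0.2, 11.8]
gripper_width: -0.006
```

Emit:
{"fn": "apply_moves", "kwargs": {"rows": [[[0,-0.0025,-0.0005,0,0,0],[0,-0.0025,0,0,0,0],[0,0,0,0,0,0]]]}}

```text
time_s: 28.75
tcp_pos: [0.5149, 0.0939, 0.1758]
eef_rot: [0.467, -0.53, 0.531, -0.468]
contact_force: [-3.3, 0.5, 2.3]
gripper_width: -0.001
```

Emit:
{"fn": "apply_moves", "kwargs": {"rows": [[[0,-0.0041,0.0039,0,0,0],[0,-0.0038,0.0042,0,0,0],[0,0,0,0,0,0]]]}}

```text
time_s: 29.05
tcp_pos: [0.524, 0.0927, 0.1843]
eef_rot: [0.467, -0.529, 0.531, -0.469]
contact_force: [-1.8, -0.0, 1.0]
gripper_width: -0.002
```

```bash
python3 -c "
from h import *
st()"
```

```text
29.05 tcp [0.524  0.0927 0.1843] board [0.006  0.132  0.1843] F [-1.81 -0.04  1.  ] Fb [-1.79 -0.26] g -0.002 J [ 0.11 -0.08  1.62 -0.    1.6   0.24]
axes [[-0.125, 0.003, 0.992], [-0.992, -0.0, -0.125], [-0.0, -1.0, 0.003]]
```

Moving with low force and no y load, so I continue the arc.

Emit:
{"fn": "apply_moves", "kwargs": {"rows": [[[0,-0.0034,0.0045,0,0,0],[0,-0.003,0.0048,0,0,0],[0,-0.0025,0.0051,0,0,0],[0,-0.0021,0.0053,0,0,0],[0,0,0,0,0,0]]]}}

```text
time_s: 29.55
tcp_pos: [0.5437, 0.0902, 0.1958]
eef_rot: [0.467, -0.529, 0.531, -0.469]
contact_force: [-1.8, 0.0, 4.4]
gripper_width: 0.0
```

Emit:
{"fn": "apply_moves", "kwargs": {"rows": [[[0,-0.0016,0.0054,0,0,0],[0,-0.0011,0.0055,0,0,0],[0,-0.0007,0.0056,0,0,0],[0,-0.0002,0.0057,0,0,0],[0,0,0,0,0,0]]]}}

```text
time_s: 30.05
tcp_pos: [0.566, 0.0874, 0.1997]
eef_rot: [0.466, -0.529, 0.532, -0.469]
contact_force: [-1.4, -0.2, 4.0]
gripper_width: 0.0
```

```bash
python3 -c "
from h import *
st()"
```

```text
30.05 tcp [0.566  0.0874 0.1997] board [0.0483 0.1321 0.1997] F [-1.44 -0.18  3.96] Fb [-1.4  -0.36] g 0.0 J [ 0.09  0.02  1.49 -0.    1.63  0.22]
axes [[-0.125, 0.006, 0.992], [-0.992, -0.0, -0.125], [-0.001, -1.0, 0.006]]
```

Emit:
{"fn": "apply_moves", "kwargs": {"rows": [[[0,0.0003,0.0056,0,0,0],[0,0.0008,0.0056,0,0,0],[0,0.0013,0.0055,0,0,0],[0,0,0,0,0,0]]]}}

```text
time_s: 30.45
tcp_pos: [0.5817, 0.0853, 0.1947]
eef_rot: [0.468, -0.53, 0.531, -0.468]
contact_force: [0.2, -0.1, -0.2]
gripper_width: -0.001
```

Emit:
{"fn": "apply_moves", "kwargs": {"rows": [[[0,0.0018,0.0054,0,0,0],[0,0.0022,0.0052,0,0,0],[0,0.0027,0.005,0,0,0],[0,0.002,0.003,0,0,0],[0,0,0,0,0,0]]]}}

```text
time_s: 30.95
tcp_pos: [0.6, 0.0831, 0.1866]
eef_rot: [0.467, -0.53, 0.531, -0.468]
contact_force: [-0.1, 0.3, -0.8]
gripper_width: 0.002
```

```bash
sed -i 's/^DY=.*/DY=.0115/' h.py
python3 - <<'E'
from h import *
st()
EOF=0
E
```

```text
30.95 tcp [0.6    0.0831 0.1866] board [0.0826 0.1321 0.1866] F [-0.08  0.35 -0.85] Fb [-0.13  0.34] g 0.002 J [ 0.08  0.11  1.41 -0.    1.61  0.21]
axes [[-0.125, 0.002, 0.992], [-0.992, -0.0, -0.125], [0.0, -1.0, 0.002]]
```

Run:
```python
from tri import *
tri(1.4)
q,d=shot('scene')
c=proj('scene',leaf(1.4,-.045,.045,0))[0].astype(int);print(c);P=cloud('scene',d);dk=(q.max(2)<75)&(P[...,2]>.085)&(P[...,2]<.135)
B=(P[...,:2]-C0)@np.c_[EX,EY];m=dk&(B[...,0]>.02)&(B[...,0]<.15)&(abs(B[...,1]-.133)<.03)
print(m.sum(),np.c_[np.argwhere(m)[:,::-1],(B[m]*1000),P[m][:,2]*1000].astype(int)[::3].tolist())
save('pics/s8.png',q,(190,150,280,230),7)
```

```text
top 104 [251.4 144.4]
scene 107 [225.6 220.4]
gap 0.0030311257369383606 grip board [0.0903 0.1329 0.1166] rad from pin 0.06420894330717732 theta 1.2761553993351675
[224 223]
83 [[223, 216, 93, 126, 133], [226, 217, 93, 135, 134], [224, 218, 95, 130, 128], [227, 218, 94, 139, 133], [223, 219, 91, 123, 117], [226, 219, 94, 136, 128], [229, 219, 87, 140, 123], [224, 220, 93, 128, 118], [227, 220, 97, 141, 129], [221, 221, 99, 122, 116], [224, 221, 95, 129, 116], [227, 221, 92, 137, 118], [221, 222, 101, 124, 116], [224, 222, 99, 132, 118], [227, 222, 94, 138, 116], [220, 223, 105, 123, 114], [223, 223, 101, 130, 114], [226, 223, 100, 139, 119], [229, 223, 96, 146, 120], [222, 224, 103, 128, 111], [225, 224, 101, 137, 115], [228, 224, 100, 146, 119], [223, 225, 104, 132, 111], [226, 225, 102, 140, 114], [229, 225, 98, 148, 115], [226, 226, 102, 140, 110], [229, 226, 98, 147, 110], [228, 227, 103, 147, 111]]
```

The bar is ahead of the finger at about X 0.10, z 0.11 (θ≈1.45). Now I go over it and press down to the back stop.

Emit:
{"fn": "apply_moves", "kwargs": {"rows": [[[0,-0.012,0,0,0,0],[0,-0.008,0,0,0,0],[0,0,0.016,0,0,0],[0,0,0.016,0,0,0],[0,0,0,0,0,0]]]}}

```text
time_s: 31.6
tcp_pos: [0.6325, 0.0789, 0.2082]
eef_rot: [0.467, -0.529, 0.531, -0.469]
contact_force: [-0.6, 0.2, -0.7]
gripper_width: 0.003
```

Emit:
{"fn": "apply_moves", "kwargs": {"rows": [[[0,0.005,0,0,0,0],[0,0.004,0,0,0,0],[0,0.004,0,0,0,0],[0,0.003,0,0,0,0],[0,0,0,0,0,0]]]}}

```text
time_s: 32.1
tcp_pos: [0.6309, 0.0792, 0.1904]
eef_rot: [0.468, -0.53, 0.53, -0.468]
contact_force: [-0.3, -0.9, 0.3]
gripper_width: -0.0
```

Emit:
{"fn": "apply_moves", "kwargs": {"rows": [[[0,0.003,0,0,0,0],[0,0.003,0,0,0,0],[0,0.003,0,0,0,0],[0,0,0,0,0,0]]]}}

```text
time_s: 32.5
tcp_pos: [0.6316, 0.0791, 0.1822]
eef_rot: [0.467, -0.53, 0.531, -0.468]
contact_force: [-0.0, -1.1, -0.2]
gripper_width: 0.003
```

```bash
python3 -c "
from h import *
st()"
```

```text
32.5 tcp [0.6316 0.0791 0.1822] board [0.1144 0.1321 0.1822] F [-0.04 -1.14 -0.15] Fb [ 0.11 -1.13] g 0.003 J [ 0.07  0.2   1.33 -0.    1.61  0.2 ]
axes [[-0.125, 0.002, 0.992], [-0.992, -0.0, -0.125], [-0.0, -1.0, 0.002]]
```

Emit:
{"fn": "apply_moves", "kwargs": {"rows": [[[0,0.0015,0,0,0,0],[0,0.0015,0,0,0,0],[0,0.001,0,0,0,0],[0,0,0,0,0,0]]]}}

```text
time_s: 32.9
tcp_pos: [0.6327, 0.079, 0.1804]
eef_rot: [0.466, -0.529, 0.532, -0.47]
contact_force: [3.5, -0.3, 5.4]
gripper_width: -0.0
```

Emit:
{"fn": "apply_moves", "kwargs": {"rows": [[[0,0.001,0,0,0,0],[0,0.001,0,0,0,0],[0,0,0,0,0,0]]]}}

```text
time_s: 33.2
tcp_pos: [0.6334, 0.0789, 0.1794]
eef_rot: [0.465, -0.528, 0.533, -0.47]
contact_force: [5.4, -1.5, 7.4]
gripper_width: 0.002
```

Emit:
{"fn": "apply_moves", "kwargs": {"rows": [[[0,0.001,0,0,0,0],[0,0.001,0,0,0,0],[0,0,0,0,0,0]]]}}

```text
time_s: 33.5
tcp_pos: [0.6342, 0.0788, 0.1785]
eef_rot: [0.464, -0.527, 0.534, -0.471]
contact_force: [7.9, -1.0, 10.6]
gripper_width: 0.01
```

Emit:
{"fn": "apply_moves", "kwargs": {"rows": [[[0,0,0.0025,0,0,0],[0,0.0005,0.001,0,0,0],[0,0,0,0,0,0]]]}}

```text
time_s: 33.8
tcp_pos: [0.6367, 0.0785, 0.1765]
eef_rot: [0.465, -0.528, 0.533, -0.47]
contact_force: [5.3, -0.3, 7.0]
gripper_width: -0.0
```

Emit:
{"fn": "apply_moves", "kwargs": {"rows": [[[0,0.001,0.0005,0,0,0],[0,0.0005,0,0,0,0],[0,0,0,0,0,0]]]}}

```text
time_s: 34.1
tcp_pos: [0.6376, 0.0784, 0.1755]
eef_rot: [0.465, -0.528, 0.533, -0.47]
contact_force: [6.7, -0.4, 8.0]
gripper_width: 0.001
```

```bash
python3 -c "
from h import *
st()"
```

```text
34.1 tcp [0.6376 0.0784 0.1755] board [0.1204 0.1321 0.1755] F [ 6.73 -0.4   7.98] Fb [6.73 0.45] g 0.001 J [ 0.07  0.21  1.33 -0.    1.59  0.2 ]
axes [[-0.125, 0.01, 0.992], [-0.992, -0.0, -0.125], [-0.001, -1.0, 0.01]]
```

Emit:
{"fn": "apply_moves", "kwargs": {"rows": [[[0,-0.006,0,0,0,0],[0,0,-0.006,0,0,0],[0,0,-0.005,0,0,0],[0,0,0,0,0,0]]]}}

```text
time_s: 34.5
tcp_pos: [0.6278, 0.0795, 0.1837]
eef_rot: [0.463, -0.526, 0.535, -0.472]
contact_force: [12.5, -1.4, 11.4]
gripper_width: -0.001
```

Emit:
{"fn": "apply_moves", "kwargs": {"rows": [[[0,0.001,0,0,0,0],[0,0.001,0,0,0,0],[0,0.001,0,0,0,0],[0,0,0,0,0,0]]]}}

```text
time_s: 34.9
tcp_pos: [0.6288, 0.0794, 0.1822]
eef_rot: [0.462, -0.526, 0.535, -0.473]
contact_force: [13.9, -2.8, 15.6]
gripper_width: 0.001
```

Emit:
{"fn": "apply_moves", "kwargs": {"rows": [[[0,0.001,0,0,0,0],[0,0.001,0,0,0,0],[0,0,0,0,0,0]]]}}

```text
time_s: 35.2
tcp_pos: [0.6296, 0.0793, 0.1813]
eef_rot: [0.461, -0.525, 0.536, -0.473]
contact_force: [14.3, -3.3, 17.7]
gripper_width: 0.001
```

```bash
python3 -c "
from h import *
st()"
```

```text
35.2 tcp [0.6296 0.0793 0.1813] board [0.1124 0.132  0.1813] F [14.28 -3.26 17.69] Fb [14.58 -1.44] g 0.001 J [ 0.07  0.18  1.35 -0.    1.59  0.2 ]
axes [[-0.126, 0.023, 0.992], [-0.992, -0.001, -0.126], [-0.002, -1.0, 0.023]]
```

Emit:
{"fn": "apply_moves", "kwargs": {"rows": [[[0,-0.006,0,0,0,0],[0,-0.004,0.002,0,0,0],[0,0,0,0,0,0]]]}}

```text
time_s: 35.5
tcp_pos: [0.6273, 0.0797, 0.1847]
eef_rot: [0.466, -0.529, 0.532, -0.469]
contact_force: [5.8, -0.4, 8.3]
gripper_width: -0.003
```

Run:
```python
from h import *
st()
q,d=shot('top');save('pics/t9.png',q,(225,115,285,185),6)
w,d=shot('scene');save('pics/s9.png',w,(195,170,275,240),6)
a=cv2.imread('pics/t9.png');b=cv2.imread('pics/s9.png');cv2.imwrite('pics/c9.png',np.hstack([cv2.resize(a,(310,362)),cv2.resize(b,(414,362))]))
for th in (1.4,1.5,1.6,1.75):
    P=[leaf(th,-.045,.045,-.013),leaf(th,-.045,.045,.013),leaf(th,-.049,0,0)]
    print(th,((proj('scene',P)-[195,170])*(414/80)+[310,0]).round().tolist())
```

```text
35.5 tcp [0.6273 0.0797 0.1847] board [0.1101 0.1321 0.1847] F [ 5.78 -0.38  8.33] Fb [5.78 0.35] g -0.003 J [ 0.07  0.18  1.34 -0.    1.61  0.2 ]
axes [[-0.125, 0.006, 0.992], [-0.992, -0.0, -0.125], [-0.0, -1.0, 0.006]]
1.4 [[444.0, 265.0], [485.0, 285.0], [515.0, 226.0]]
1.5 [[439.0, 276.0], [480.0, 296.0], [510.0, 231.0]]
1.6 [[434.0, 287.0], [475.0, 307.0], [504.0, 237.0]]
1.75 [[428.0, 304.0], [469.0, 324.0], [496.0, 246.0]]
```

View pics/c9.png

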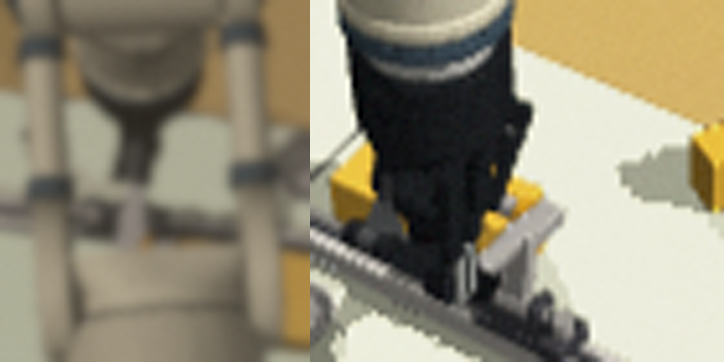

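The right crop shows the grip near (488,292), so θ≈1.45–1.5. The finger had slipped down its far side. I'll lift and press from directly above, nearer the pin.

Emit:
{"fn": "apply_moves", "kwargs": {"rows": [[[0,-0.012,0,0,0,0],[0,-0.012,0,0,0,0],[0,0,-0.009,0,0,0],[0,0,-0.009,0,0,0],[0,0,0,0,0,0]]]}}

```text
time_s: 36.1
tcp_pos: [0.607, 0.0824, 0.2065]
eef_rot: [0.468, -0.53, 0.53, -0.468]
contact_force: [-0.4, 1.2, 0.4]
gripper_width: -0.0
```

Emit:
{"fn": "apply_moves", "kwargs": {"rows": [[[0,0.004,0,0,0,0],[0,0.004,0,0,0,0],[0,0.002,0,0,0,0],[0,0,0,0,0,0]]]}}

```text
time_s: 36.5
tcp_pos: [0.6084, 0.082, 0.1961]
eef_rot: [0.468, -0.53, 0.53, -0.468]
contact_force: [-0.2, 0.1, 0.3]
gripper_width: -0.007
```

```bash
python3 -c "
from h import *
st()"
```

```text
36.5 tcp [0.6084 0.082  0.1961] board [0.091  0.1321 0.1961] F [-0.23  0.14  0.33] Fb [-0.25  0.11] g -0.007 J [ 0.08  0.13  1.38 -0.    1.63  0.2 ]
axes [[-0.125, 0.0, 0.992], [-0.992, -0.0, -0.125], [0.0, -1.0, 0.0]]
```

Emit:
{"fn": "apply_moves", "kwargs": {"rows": [[[0,0.0015,0.001,0,0,0],[0,0.0015,0.001,0,0,0],[0,0.001,0,0,0,0],[0,0,0,0,0,0]]]}}

```text
time_s: 36.9
tcp_pos: [0.6105, 0.0818, 0.193]
eef_rot: [0.467, -0.53, 0.531, -0.468]
contact_force: [0.1, 0.5, -0.3]
gripper_width: -0.0
```

Emit:
{"fn": "apply_moves", "kwargs": {"rows": [[[0,0.001,0,0,0,0],[0,0.001,0,0,0,0],[0,0.001,0,0,0,0],[0,0,0,0,0,0]]]}}

```text
time_s: 37.3
tcp_pos: [0.6114, 0.0817, 0.1917]
eef_rot: [0.466, -0.529, 0.532, -0.469]
contact_force: [1.6, -1.3, 4.8]
gripper_width: 0.004
```

Emit:
{"fn": "apply_moves", "kwargs": {"rows": [[[0,0.001,0,0,0,0],[0,0.001,0,0,0,0],[0,0,0,0,0,0]]]}}

```text
time_s: 37.6
tcp_pos: [0.6121, 0.0816, 0.191]
eef_rot: [0.465, -0.528, 0.532, -0.47]
contact_force: [4.3, -1.6, 6.8]
gripper_width: 0.0
```

Emit:
{"fn": "apply_moves", "kwargs": {"rows": [[[0,0,0.0015,0,0,0],[0,0.0012,0.0012,0,0,0],[0,0.0012,0.0012,0,0,0],[0,0,0,0,0,0]]]}}

```text
time_s: 38.0
tcp_pos: [0.616, 0.0811, 0.1882]
eef_rot: [0.466, -0.528, 0.532, -0.47]
contact_force: [4.2, -0.8, 6.1]
gripper_width: 0.0
```

Emit:
{"fn": "apply_moves", "kwargs": {"rows": [[[0,0.0014,0.0013,0,0,0],[0,0.0014,0.0012,0,0,0],[0,0.0014,0.0012,0,0,0],[0,0,0,0,0,0]]]}}

```text
time_s: 38.4
tcp_pos: [0.6201, 0.0806, 0.1845]
eef_rot: [0.465, -0.528, 0.533, -0.47]
contact_force: [4.8, -1.1, 8.0]
gripper_width: 0.001
```

```bash
python3 -c "
from h import *
st()"
```

```text
38.4 tcp [0.6201 0.0806 0.1845] board [0.1029 0.1321 0.1845] F [ 4.84 -1.14  8.01] Fb [ 4.94 -0.52] g 0.001 J [ 0.08  0.16  1.37 -0.    1.6   0.2 ]
axes [[-0.125, 0.01, 0.992], [-0.992, -0.0, -0.125], [-0.001, -1.0, 0.01]]
```

Emit:
{"fn": "apply_moves", "kwargs": {"rows": [[[0,0.0015,0.0012,0,0,0],[0,0.0015,0.0012,0,0,0],[0,0.0015,0.001,0,0,0],[0,0,0,0,0,0]]]}}

```text
time_s: 38.8
tcp_pos: [0.6229, 0.0803, 0.1791]
eef_rot: [0.466, -0.529, 0.532, -0.47]
contact_force: [4.0, -0.5, 4.9]
gripper_width: 0.0
```

Emit:
{"fn": "apply_moves", "kwargs": {"rows": [[[0,0.0015,0.001,0,0,0],[0,0.001,0.0005,0,0,0],[0,0,0,0,0,0]]]}}

```text
time_s: 39.1
tcp_pos: [0.6242, 0.0801, 0.1767]
eef_rot: [0.466, -0.529, 0.532, -0.469]
contact_force: [3.1, -0.6, 6.4]
gripper_width: -0.002
```

```bash
python3 -c "
from h import *
st()"
```

```text
39.1 tcp [0.6242 0.0801 0.1767] board [0.1069 0.1322 0.1767] F [ 3.11 -0.64  6.39] Fb [ 3.17 -0.24] g -0.002 J [ 0.07  0.18  1.36 -0.    1.6   0.2 ]
axes [[-0.125, 0.007, 0.992], [-0.992, -0.0, -0.125], [-0.001, -1.0, 0.007]]
```

Emit:
{"fn": "apply_moves", "kwargs": {"rows": [[[0,0.001,0.0008,0,0,0],[0,0.001,0,0,0,0],[0,0,0,0,0,0]]]}}

```text
time_s: 39.4
tcp_pos: [0.6247, 0.0801, 0.1762]
eef_rot: [0.466, -0.529, 0.532, -0.47]
contact_force: [-1.6, -0.2, 12.1]
gripper_width: -0.002
```

Emit:
{"fn": "apply_moves", "kwargs": {"rows": [[[0,0.001,0.0005,0,0,0],[0,0.001,0,0,0,0],[0,0,0,0,0,0]]]}}

```text
time_s: 39.7
tcp_pos: [0.6251, 0.0801, 0.1758]
eef_rot: [0.466, -0.528, 0.532, -0.47]
contact_force: [-5.1, -1.0, 18.0]
gripper_width: -0.003
```

```bash
python3 -c "
from h import *
st()"
```

```text
39.7 tcp [0.6251 0.0801 0.1758] board [0.1078 0.1322 0.1758] F [-5.14 -0.98 18.  ] Fb [-4.97 -1.62] g -0.003 J [ 0.07  0.18  1.36 -0.    1.59  0.2 ]
axes [[-0.125, 0.008, 0.992], [-0.992, 0.0, -0.125], [-0.001, -1.0, 0.008]]
```

The force rose to 18 N with almost no movement, so the leaf is at its back stop. I'll lift off and check.

Emit:
{"fn": "apply_moves", "kwargs": {"rows": [[[0,-0.003,0,0,0,0],[0,-0.02,0,0,0,0],[0,-0.05,0,0,0,0],[0,-0.05,0,0,0,0],[0,-0.02,0,0,0,0]]]}}

```text
time_s: 40.2
tcp_pos: [0.6242, 0.0803, 0.3196]
eef_rot: [0.465, -0.528, 0.532, -0.47]
contact_force: [0.1, -0.2, 0.8]
gripper_width: -0.003
```

Emit:
{"fn": "apply_moves", "kwargs": {"rows": [[[0.04,0,-0.03,0,0,0],[0.045,0,-0.03,0,0,0],[0.045,0,-0.03,0,0,0],[0.045,0,-0.03,0,0,0],[0.045,0,-0.03,0,0,0]]]}}

```text
time_s: 40.7
tcp_pos: [0.4567, -0.108, 0.3127]
eef_rot: [0.468, -0.53, 0.53, -0.468]
contact_force: [0.2, -0.6, -0.2]
gripper_width: -0.001
```

Emit:
{"fn": "apply_moves", "kwargs": {"rows": [[[0.045,0,-0.02,0,0,0],[0.045,0,-0.01,0,0,0],[0.045,0,0,0,0,0],[0,0,0,0,0,0],[0,0,0,0,0,0]]]}}

```text
time_s: 41.2
tcp_pos: [0.4114, -0.2378, 0.3125]
eef_rot: [-0.467, 0.531, -0.531, 0.468]
contact_force: [0.4, -0.6, 0.9]
gripper_width: 0.002
```

Run:
```python
from tri import *
st();tri(1.75)
for n in('top','scene'):
    p,d=shot(n);hsv=cv2.cvtColor(p,cv2.COLOR_RGB2HSV);P=cloud(n,d);B=(P[...,:2]-C0)@np.c_[EX,EY]
    y=(hsv[...,1]>120)&(hsv[...,0]>15)&(hsv[...,0]<32)&(P[...,2]>.055)
    for nm,m in(('block',y&(abs(B[...,0])<.08)&(B[...,1]<.125)&(B[...,1]>-.06)),('offcut',y&(B[...,0]<-.07)&(B[...,1]>.13)&(B[...,1]<.22))):
        if m.sum()<10: print(n,nm,'hidden');continue
        z=.07 if nm=='block' else .062
        r=cv2.minAreaRect((np.array([w2b(q)[:2] for q in plane(n,big(m).reshape(-1,2).astype(float),z)])*1000).astype(np.float32));print(n,nm,np.round(r[0],1),np.round(r[1],1),round(r[2],1))
```

```text
41.2 tcp [ 0.4114 -0.2378  0.3125] board [-0.064  -0.2101  0.3125] F [ 0.38 -0.62  0.93] Fb [ 0.45 -0.57] g 0.002 J [-0.6  -0.24  1.53  0.    1.85 -0.47]
axes [[-0.127, 0.0, 0.992], [-0.992, 0.001, -0.127], [-0.001, -1.0, 0.0]]
top 11 [252.6 139.7]
scene 58 [222.6 230.4]
gap 0.001874552614004102 grip board [0.1111 0.1338 0.0971] rad from pin 0.06310800228339114 theta 1.7280592547668232
top block [15.4 48.3] [ 61. 107.] 0.1
top offcut [-116.9  168.9] [28.2 45.3] 59.2
scene block [23.5 53.1] [113.4  69.1] 89.4
scene offcut [-112.4  174.7] [36.4 51.9] 58.1
```

```bash
python3 -c "
from cell import env
print(env.close_job())"
```

```text
the job is handed in; nothing more can be done
None
```

I handed the job in at about 41 s: the block is flush along the fence against the stop position, the stop is flipped back up, and the gripper is clear of everything.

1. **Stop down:** I pinched the grip and swung the leaf down. A press check showed it on its hard stop.
2. **Block in place:** I gripped the block, squared it to the fence and slid it against the screw, then pushed the carriage about 11 mm until it was firm on its collar.
3. **Hold:** The hold lasted about 0.9 s at roughly 10 N total along the fence. Sliding drag was 2–4 N of that, so about 6.5–8.5 N reached the stop.
4. **Release and stop up:** I eased the push off, let go of the block, and flipped the leaf up until it was hard against its back stop.

**Last checks**
- **Leaf:** it measured 1.73 rad against 1.75 for fully up, which is within measuring error.
- **Carriage:** it had not moved since the hold, to within about 1 mm.
- **Block:** it was parallel to the fence within about 0.6°, and the off-cut had not moved.

**What disagreed or went wrong**
- **Camera disagreement:** the two cameras differed on the block's position by about 5–8 mm, so contact with the fence and screw rests on the force readings. The tool came back about 0.4–0.6 mm as I unloaded and opened, so a gap of that size at the screw is possible.
- **Fence contact:** pressing the block against the fence briefly reached about 19 N. The stop itself never saw more than about 10.5 N.
- **Flip up:** on the first try the finger slipped off the far side of the grip. A second press from directly above worked.
- **Not re-measured:** I did not check the spoon, bottles, plates or mug at the end. No move went near them.

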